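# Wedge the spring clip off the rotor spindle and send it down the chute

### The arm

A 6-joint arm with a two-finger parallel gripper is mounted at the origin on the work surface. World frame = base frame: x ahead of the robot, y to its left, z up, the work surface at z = 0. Lengths are in m, angles in rad, forces in N, time in s.
With the tool pointing down it reaches from about 0.225 to 0.875 m from the base axis. Payload 3.4 kg.
Tool frame: the origin (TCP) lies at the very end of the fingers, on their centre line; the grasp point (between the pads) lies manip.pinch_z behind it (manip.pinch_z is the distance from the TCP to the grasp point, in m); z points along the fingers, y is the direction in which the jaws open and shut (so a half turn about z gives the same grasp; the last joint's range is limited). The gripper opens to 85 mm and grips with 20 to 120 N. Pads are 22 mm wide; open, the fingers measure 114 mm over their backs; the gripper's body (76 mm by 85 mm) begins 54 mm behind the grasp point. The pads swing forward as they close: fully open they stand 13 mm farther back than shut.
Start: joints at [-1.379, 0.276, 1.505, -0, 1.361, -0.121], TCP at [0.177, -0.547, 0.231] pointing down, gripper open.
Joint ranges: [-2.89, 2.89], [-0.75, 2.08], [0.22, 2.7], [-1.18, 4.32], [0.11, 2.71], [-2.7, 2.7]. Speed limits (rad/s): [2.57, 2.57, 3.14, 3.14, 3.14, 3.14].

### API

Orientations are given as a unit quaternion [w, x, y, z].
In Python, from rig import manip, imaging, workorder gives the robot as it stands.
- The arm moves only by the tool apply_moves, never from a script. Its argument "moves" is one flat list of numbers, 7 for each row, row after row: the finger opening in m, from 0 to 0.0854, then the shift along the tool's x, y, z in m, then the turn, a rotation vector about the tool's x, y, z in rad. In form: [jaw, tx, ty, tz, rx, ry, rz, jaw, tx, ty, tz, rx, ry, rz, ...]. A call has exactly 8 rows; each row shifts and turns the pose as measured when the row begins, along the tool's axes as they then stand; what a row does not reach is not made up. A row lasts 1/12 s, in which the tool goes at most 41.7 mm and 7.16 degrees, less where a joint would pass 70% of its speed; a pose out of reach is approached as far as the arm can. A call with a gripper value outside its range is refused whole. The fingers move at their own pace and stop on an object; "newtons" is the grip in N (left out, the last holds). Time passes only in rows, so rows that do not move let the fingers close, or fill a call up. It gives the time, the measured TCP pose, the force and the opening at its end, in the units of the state.
- manip.get_state(): the state, without advancing time (a new reading comes with each control period).
- imaging.get_image(name): name is "scene" or "side" or "wrist"; returns a dict with "image" (480x640x3 uint8, red, green, blue), "range_z" (480x640 float32, m along the optical axis (not along the pixel's ray), 0 where there is no reading), "fx", "fy", "cx", "cy" (pixels), "R" (3x3) and "t" (3): a world point X has camera coordinates R X + t. Camera axes: x right, y down, z forward; pixel columns grow to the right and rows downward; lengths in m; the calibration is good to about 2 mm. A picture is of the moment at which its call begins.
- workorder.sign_off(): hands the job in, once; it reports no verdict.
The state is a dict: "clock": time; "qpos": joint angles; "qd": joint speeds; "effort": joint torques, N m; "position": TCP position; "ee_rot": TCP orientation; "contact_force": force on the tool from outside, world axes, zero at the start; "moment": the same for the moment, N m; "width": finger opening in m.
Only numpy, scipy, OpenCV 4.12 (cv2) and the standard library are available. Lean on these libraries where they do the work, as an engineer would, in place of code of your own. Each camera call takes 0.05 s, during which the arm holds its last target.

### The job

Use the wedge to get the spring clip off the rotor's spindle: slide its blade along the rotor, under the clip's jaws and between the spindle and the clip's round foot, without ramming it, until the clip spreads and springs off; do not pull the clip off the spindle with the fingers. Stand the wedge upright on the bench again, pick up the freed clip and let it go on the chute so that it slides down into the tote. Leave the bearing race, the instrument housing and the knob where they are.

Things in the scene. Friction and masses are not known exactly. Their poses are not given: they have to be found in the camera images.
- fixture: Work fixture, fixed: grey cast block 130 x 130 x 40 mm, on it a flat bronze rotor, 200 mm diameter, 20 mm thick, bladed rim, and an upright steel spindle in its middle. Origin on the spindle's axis at bench level; axes as spindle. Bronze guide blocks (18 x 10 x 9 mm high) at x -44 to -62 mm, 27 mm apart, keep the clip's tail from turning; two rests (42 x 18 x 11 mm) under its jaws at x -6 to 36 mm, y +-18 to 36.
- spindle (a point): On the spindle's axis at the rotor's top face, 60 mm above the bench; z up. The spindle is 28 mm in diameter up to 21 mm above this, then has a collar, 36 mm diameter, top at 33 mm, so a clip round the spindle cannot be lifted. The clip comes off towards this point's -x.
- clip: Loose steel spring clip, U-shaped, 110 x 62 mm, 48 mm high, about 0.15 kg. Origin at its underside, on the spindle's axis when seated, axes then as spindle. Two sprung jaws, 11 to 19 mm above its underside, run from a cross bar at x -30 mm past both sides of the spindle to x +35 mm, outer sides at y +-26 mm, tips flared; a bump inside each hooks round the spindle's far (+x) side.
- clip_foot (a point): Axis of the clip's round foot, 12 mm diameter, that reaches from the cross bar down to the rotor; at its underside, x -29 mm from the clip's origin. Between seated foot and spindle a gap 9 mm wide (x) and 11 mm high lies open under the jaws, from side to side along y. The wedge goes in there. Pushing it in takes about 10 to 20 N.
- clip_ear (a point): Middle of the clip's upright ear: 24 mm wide (y), 10 mm thick (x), 48 mm high; 70 mm in -x from the clip's origin, 34 mm above its underside, on the end of a tail 24 mm wide, 8 mm thick. Forced out 11 to 17 mm in -x, the jaws pass the spindle's full width and it springs free; it stops 25 to 60 mm out. Nearer than 50 mm out the jaws still reach below the collar: draw it on to there, level, before lifting.
- wedge_grip (a point): Loose wedge tool, about 0.32 kg, standing on its flat underside. This point is on the axis of its wooden grip, a post 24 x 24 mm, 90 mm high, 60 mm above the underside. x points along the blade to its tip, z up. A foot plate 40 x 34 x 6 mm lies under the grip.
- wedge_tip (a point): Tip of the wedge's dark steel blade, half-way up: 150, -9.5, -55.5 mm from wedge_grip. The blade is 9 mm high, flat with the underside. Its -y side is straight, at y -11 mm from the grip's axis; its +y side is at y +16 up to x 60 mm, then tapers evenly to the tip: 27 mm thick at x 60, 3 mm at x 150. With the blade along the spindle point's +y, the straight side faces the spindle.
- wedge: The same wedge; origin on the grip's axis at the underside, axes as wedge_grip.
- chute_mid (a point): Middle of the upper face of the fixed sheet-steel chute, 175 mm above the bench; z up. 154 mm wide inside (x), 240 mm long, falling at 42 degrees towards +y (upper edge at y -89, z +80 mm; lower edge at y +89, z -80 mm), with 38 mm side walls. Things slide down it by themselves.
- chute: The same chute, fixed; origin below its middle at bench level, axes as chute_mid.
- tote_floor (a point): Middle of the inner floor of the grey open tote (inside 250 mm in x, 270 mm in y, 75 mm high) at the chute's lower end; fixed, axes as chute_mid.
- race: Bystander: steel bearing race, a ring of 90 mm outer diameter, 20 mm high; origin at the centre of its underside.
- housing: Bystander: round aluminium instrument housing, 90 mm diameter, 52 mm high; origin at the centre of its underside.
- knob: Bystander: yellow plastic knob, 60 mm diameter, 34 mm high; origin at the centre of its underside.
Mind the look-alikes: they are no part of the job. Of the things that look like the wedge, take the one that is farthest from the robot's base at the start. What is shaped like the clip but blue is not meant.

How it is judged:
By the outcome, as a careful person would: the job done as asked, in the order asked, and still so for the second after the job is handed in, with the robot touching nothing.
It also fails if it takes over 72 s, if anything falls off the work surface, if the arm or the gripper's body presses on something with over 40 N, if the wrist force passes 120 N, or if a joint passes its speed limit or range.

## Working session

There is one attempt and no reset: what is moved stays moved. The work goes in short steps, Python scripts to look and compute and a tool call to move; the robot and the scene stay as the last step left them, time stands still between calls to the robot, and variables do not carry over. Pictures are saved under pics/ and viewed, and the job is handed in when it is done.

Besides the shell and the picture viewer there is one more tool, called after "Request:" as name(argument=value, ...) on one line, values as JSON. apply_moves: Moves the arm, as the interface text tells. Its arguments: {"type":"object","properties":{"moves":{"type":"array"},"newtons":{"type":"number"}},"required":["moves"]}

```bash
ls; mkdir -p pics
cat > h.py <<'E'
from rig import manip, imaging, workorder
import numpy as np, cv2
def grab(n,name):
    d=imaging.get_image(n); cv2.imwrite(f'pics/{name}.png',cv2.cvtColor(d['image'],cv2.COLOR_RGB2BGR)); np.savez(f'{name}.npz',**d); return d
def ray(d,u,v,z):
    R=np.array(d['R']);t=np.array(d['t']);c=-R.T@t
    r=R.T@np.array([(u-d['cx'])/d['fx'],(v-d['cy'])/d['fy'],1.]); s=(z-c[2])/r[2]; return c+s*r
def cloud(d):
    R=np.array(d['R']);t=np.array(d['t']);Z=d['range_z'];v,u=np.mgrid[0:480,0:640]
    P=np.stack([(u-d['cx'])/d['fx']*Z,(v-d['cy'])/d['fy']*Z,Z],-1); return (P-t)@R
def proj(d,X):
    p=np.array(d['R'])@np.array(X)+np.array(d['t']); return d['fx']*p[0]/p[2]+d['cx'],d['fy']*p[1]/p[2]+d['cy']
E
python3 - <<'E'
from h import *
print(manip.get_state(), manip.pinch_z)
for n in ['scene','side','wrist']:
    d=grab(n,n+'0'); R=np.array(d['R']); print(n,d['fx'],d['cx'],d['cy'],-R.T@np.array(d['t']),R[2])
E
```

```text
pics
{'clock': 0.0, 'qpos': array([-1.37899764e+00,  2.76580860e-01,  1.50619794e+00, -1.55720677e-05,
        1.36072637e+00, -1.21019989e-01]), 'qd': array([-1.68917219e-03,  1.12425689e-03,  1.12534858e-03, -1.47655146e-03,
        6.00585396e-04,  1.84283627e-05]), 'effort': array([-5.56983468e-04, -4.16769683e+01, -2.45803249e+01, -1.65420365e-04,
        1.12573474e-02, -1.82253125e-06]), 'position': array([ 0.17682005, -0.5465353 ,  0.23042198]), 'ee_rot': array([-9.55388007e-04,  9.87792270e-01,  1.55773928e-01, -4.14427635e-05]), 'contact_force': array([ 0.05892016, -0.03271391,  0.25501482]), 'moment': array([-0.04746962, -0.03867906, -0.02856126]), 'width': 0.08536525341171816} 0.0187
scene 447.52403301454814 328.20438469683654 237.75479538450415 [ 1.02820607 -0.70577888  0.91070509] [-0.45313097  0.62512746 -0.63552182]
side 542.5189067505192 317.7252715567942 240.9760772734536 [0.44907269 1.23021794 0.87215706] [ 0.01435358 -0.84480763 -0.5348776 ]
wrist 349.4805389879043 321.78427887115146 236.77416170657435 [ 0.25062514 -0.52395648  0.37379845] [-0.2892695  -0.09134743 -0.95287922]
```

View pics/scene0.png

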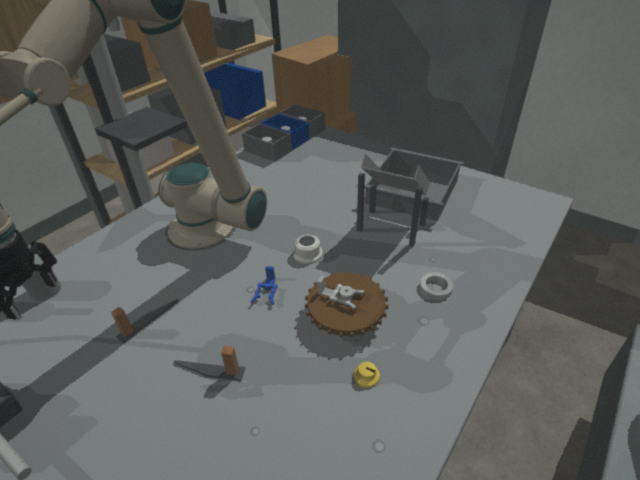

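View pics/side0.png

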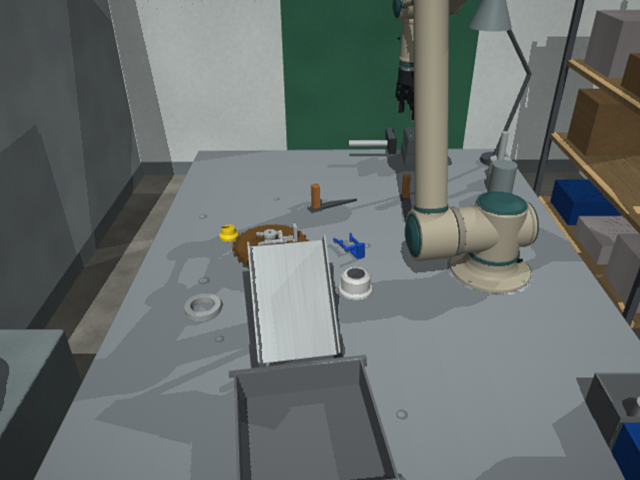

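View pics/wrist0.png

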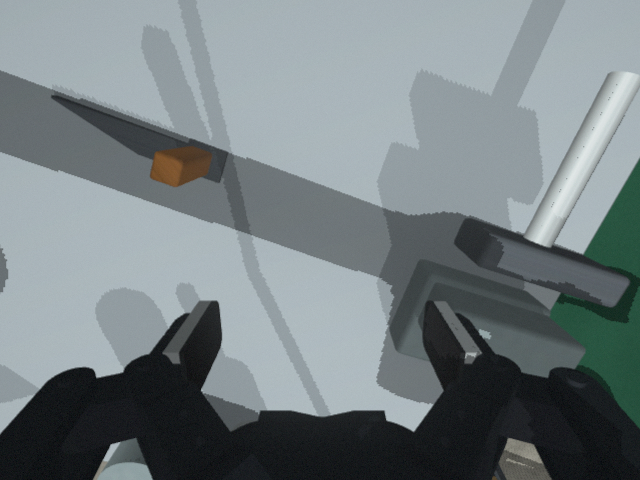

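Two wedge look-alikes: scene (230,362) and (122,322). Two clips: the steel one on the rotor at scene (343,293), and a blue one at (267,287), which is excluded. Next I measure them.

Run:
```python
from h import *
d=dict(np.load('scene0.npz')); s=dict(np.load('side0.npz'))
for nm,dd in (('scene',d),('side',s)):
    P=cloud(dd); hsv=cv2.cvtColor(dd['image'],cv2.COLOR_RGB2HSV); rgb=dd['image'].astype(int)
    # grips: orange/brown with height>.01
    m=((hsv[...,0]<14)&(hsv[...,1]>120)&(hsv[...,2]>60)&(P[...,2]<0.2)).astype('uint8')
    n,l,st,c=cv2.connectedComponentsWithStats(m)
    for i in range(1,n):
        if st[i,4]>60:
            q=P[l==i]; q=q[(dd['range_z'][l==i]>0)]
            print(nm,c[i],st[i,4],np.median(q,0),q.min(0),q.max(0), 'r',np.hypot(*np.median(q,0)[:2]))
# crops
im=cv2.imread('pics/scene0.png'); 
a=cv2.resize(im[250:410,100:260],(560,560),interpolation=cv2.INTER_CUBIC); cv2.imwrite('pics/c1.png',a)
a=cv2.resize(im[260:345,290:400],(770,595),interpolation=cv2.INTER_CUBIC); cv2.imwrite('pics/c2.png',a)
im=cv2.imread('pics/side0.png'); a=cv2.resize(im[170:270,220:370],(795,530),interpolation=cv2.INTER_CUBIC); cv2.imwrite('pics/c3.png',a)
```

```text
(no output)
```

View pics/c1.png

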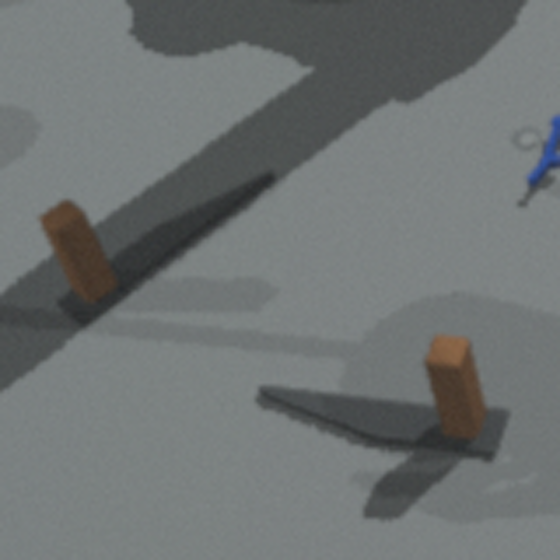

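View pics/c2.png

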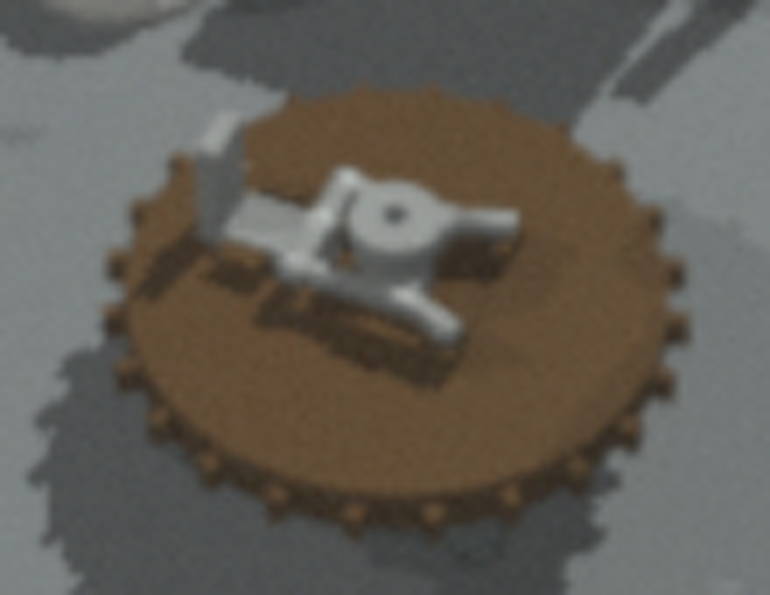

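View pics/c3.png

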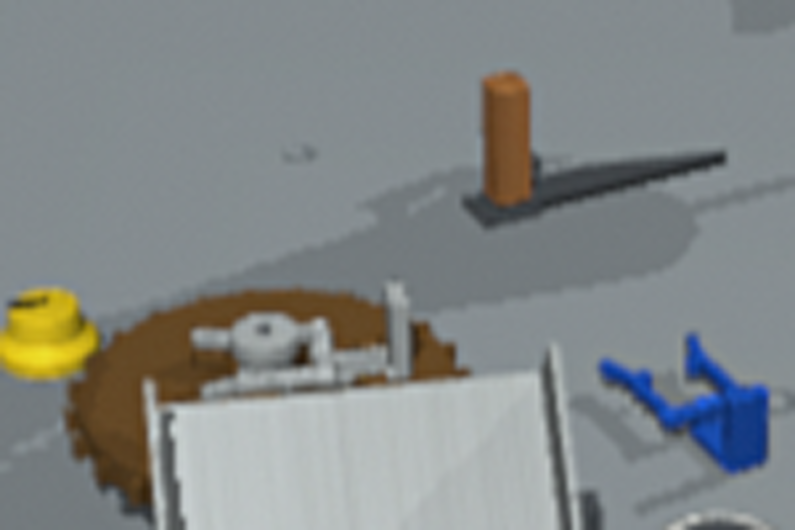

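Run:
```python
from h import *
for nm in ('scene','side','wrist'):
    dd=dict(np.load(nm+'0.npz')); Z=dd['range_z']; print(nm,Z.dtype,(Z>0).mean(),Z[300:303,330:333])
    P=cloud(dd); print(P[400,300])
    hsv=cv2.cvtColor(dd['image'],cv2.COLOR_RGB2HSV)
    if nm=='scene': print(hsv[360,230],hsv[325,345],P[360,230],P[325,345],P[285,320],P[285,315])
```

```text
scene float32 0.9960579427083334 [[1.1449208 1.1411805 1.1248114]
 [1.1426151 1.1363577 1.1385521]
 [1.131834  1.1352913 1.1388892]]
[ 0.65390539 -0.31040359  0.00131359]
[14 98 73] [ 16 106 101] [ 0.49321034 -0.35162363  0.0696911 ] [ 0.64751084 -0.11998877  0.06324106] [ 0.53952444 -0.07175657  0.09761856] [ 0.50684713 -0.05102747  0.06150968]
side float32 0.99595703125 [[1.1031116 1.0895296 1.0867908]
 [1.1058807 1.0898993 1.0818108]
 [1.1093247 1.0905707 1.0815135]]
[0.50280553 0.46778174 0.00500147]
wrist float32 0.996005859375 [[0.4156682  0.4150668  0.41481325]
 [0.41598004 0.4167103  0.41672176]
 [0.4155675  0.41672692 0.41603613]]
[-8.67985268e-02 -6.01837328e-01 -1.42278794e-04]
```

Run:
```python
from h import *
d=dict(np.load('scene0.npz')); s=dict(np.load('side0.npz'))
print('spindle',ray(d,346.7,290.4,.093),ray(s,270,231.9,.093))
# rotor ellipse: bronze mask, top height band
for nm,dd in (('scene',d),('side',s)):
    P=cloud(dd); hsv=cv2.cvtColor(dd['image'],cv2.COLOR_RGB2HSV)
    m=((hsv[...,0]<22)&(hsv[...,1]>70)&(P[...,2]>.0)&(P[...,2]<.2)&(P[...,0]<1)).astype('uint8')
    n,l,st,c=cv2.connectedComponentsWithStats(m)
    for i in range(1,n):
        if st[i,4]>40:
            q=P[l==i]; print(nm,c[i].round(1),st[i,:5],np.median(q,0).round(3), 'r',np.hypot(*np.median(q,0)[:2]).round(3))
# grip top (c1: scale 3.5 off 100,250)
f=lambda x,y:(100+x/3.5,250+y/3.5)
g=lambda x,y:(220+x/5.3,170+y/5.3)
print('grip top', ray(d,*f(449,345),.105), ray(d,*f(449,345),.09))
print('side grip top', ray(s,*g(506,78),.105))
print('tip', ray(d,*f(260,393),.0045), 'side', ray(s,*g(725,157),.0045))
print('other grip', ray(d,*f(62,213),.1))
# ear top z .108
h=lambda x,y:(290+x/7,260+y/7)
print('ear', ray(d,*h(220,125),.118), ray(s,*g(398,290),.118))
```

```text
spindle [ 0.6034632  -0.04585166  0.093     ] [ 0.60234103 -0.04851477  0.093     ]
scene [233.9  52.5] [199  35  76  36 851] [-0.772  0.974  0.181] r 1.243
scene [313.2  67.1] [ 272   35   79   64 3528] [-0.425  1.157  0.123] r 1.232
scene [147.4  84. ] [123  64  45  38 649] [-0.774  0.457  0.18 ] r 0.898
scene [82.3 93.5] [ 69  80  29  28 413] [-0.954  0.219  0.18 ] r 0.979
scene [347.4 305.8] [ 305  272   83   64 3234] [ 0.624 -0.076  0.062] r 0.628
scene [122.1 321.6] [112 308  21  28 312] [ 0.19  -0.418  0.062] r 0.459
scene [229.8 359.9] [222 346  17  29 337] [ 0.49  -0.351  0.066] r 0.602
side [606.   92.9] [ 567   59   73   58 2227] [-0.808 -1.232  0.162] r 1.473
side [405.8 185.6] [402 174   9  25 176] [ 0.18  -0.402  0.057] r 0.441
side [315.2 195.7] [311 184  10  25 205] [ 0.482 -0.334  0.058] r 0.586
side [254.5 239.6] [232 225  61  40 780] [ 0.662 -0.063  0.062] r 0.665
side [301.  236.8] [297 231  11  11  70] [ 0.519 -0.071  0.062] r 0.524
grip top [ 0.49142134 -0.3472856   0.105     ] [ 0.4814279  -0.34061144  0.09      ]
side grip top [ 0.47994418 -0.3140628   0.105     ]
tip [ 0.34552536 -0.40466637  0.0045    ] side [ 0.3422585  -0.40128497  0.0045    ]
other grip [ 0.18860177 -0.41677128  0.1       ]
ear [ 0.54005784 -0.0653404   0.118     ] [ 0.53190966 -0.04449502  0.118     ]
```

The farther wedge is the one at scene (230,360), with r about 0.60 m against 0.46 m for the other. The enlarged crop c1 shows it at the lower right, with its tip to the left. I now move over it for a close look.

Request:
apply_moves(moves=[0.085,0.038,-0.0105,-0.0125,0,0,0,0.085,0.038,-0.0105,-0.0125,0,0,0,0.085,0.038,-0.0105,-0.0125,0,0,0,0.085,0.038,-0.0105,-0.0125,0,0,0,0.085,0.038,-0.0105,-0.0125,0,0,0,0.085,0.038,-0.0105,-0.0125,0,0,0,0.085,0.038,-0.0105,-0.0125,0,0,0,0.085,0.038,-0.0105,-0.0125,0,0,0])

```text
clock: 0.82
position: [0.4391, -0.374, 0.3257]
ee_rot: [-0.006, 0.989, 0.148, -0.004]
contact_force: [0.7, -0.3, -0.7]
width: 0.085
```

Run:
```python
from h import *
d=grab('wrist','w1'); st=manip.get_state(); print(st['clock'],st['position'],st['ee_rot'],st['qpos'])
```

```text
0.8667 [ 0.44662382 -0.36996609  0.32810759] [-0.00582745  0.9885147   0.15100305  0.00167327] [-0.81767299  0.25073619  1.30541933  0.00935706  1.59315166  0.45012503]
```

View pics/w1.png

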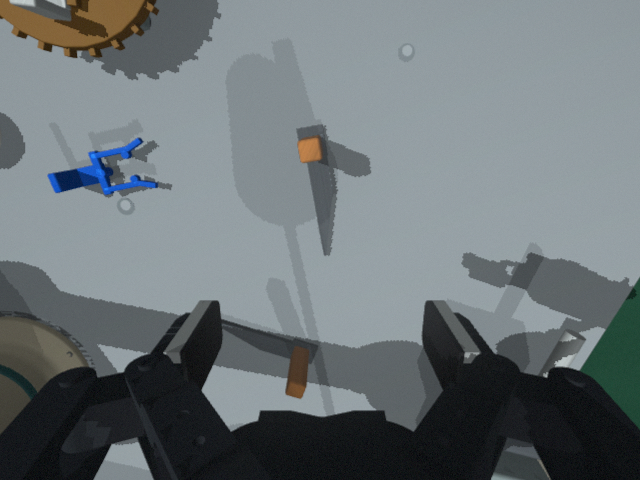

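The wrist view shows the meant wedge with its grip top at (311,150) and its tip at (327,254). The other wedge is at (300,370). I enlarge it.

Run:
```python
from h import *
im=cv2.imread('pics/w1.png'); cv2.imwrite('pics/w1c.png',cv2.resize(im[115:265,240:400],(800,750),interpolation=cv2.INTER_CUBIC)[:600] if 0 else cv2.resize(im[115:265,260:380],(480,600),interpolation=cv2.INTER_CUBIC))
```

```text
(no output)
```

View pics/w1c.png

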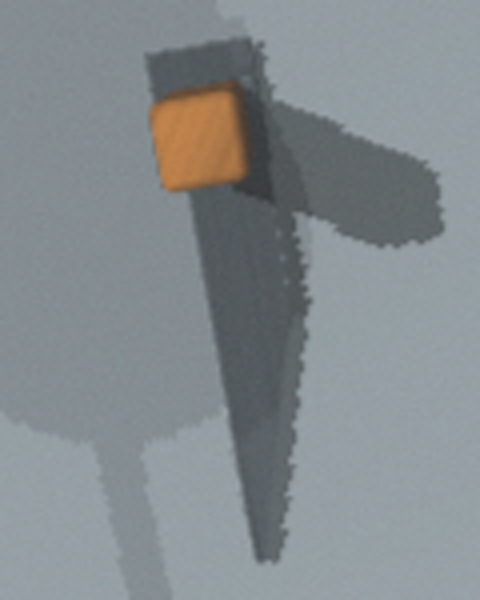

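Run:
```python
from h import *
d=dict(np.load('w1.npz')); f=lambda x,y:(260+x/4,115+y/4)
a=ray(d,*f(197,215),.009); b=ray(d,*f(257,558),.009); t=ray(d,*f(267,560),.0045)
c1=ray(d,*f(148,56),.006); c2=ray(d,*f(250,39),.006)
v=(b-a)[:2]; yaw=np.arctan2(v[1],v[0]); print('yaw',np.degrees(yaw)); x=np.array([np.cos(yaw),np.sin(yaw)]); y=np.array([-x[1],x[0]])
print('tip',t,'grip from tip',t[:2]-.15*x+.0095*y)
print('corners',c1,c2, (c1[:2]+c2[:2])/2+.02*x, np.degrees(np.arctan2(*(c2-c1)[:2])))
print('straight line lateral -> axis', (a[:2]+.011*y))
m=np.array([f(150,105),f(235,88),f(245,180),f(165,190)]).mean(0)
for z in (.09,.096,.105): print('top',z,ray(d,*m,z))
```

```text
yaw -153.62276325101664
tip [ 0.34464067 -0.40669089  0.0045    ] grip from tip [ 0.48324457 -0.34855993]
corners [ 0.49700203 -0.32008241  0.006     ] [ 0.51131832 -0.34946467  0.006     ] [ 0.48624241 -0.34365913] 154.02268440931286
straight line lateral -> axis [ 0.45906919 -0.3587881 ]
top 0.09 [ 0.48353553 -0.34478016  0.09      ]
top 0.096 [ 0.48402706 -0.34492201  0.096     ]
top 0.105 [ 0.48476434 -0.34513477  0.105     ]
```

Request:
apply_moves(moves=[0.085,0.0205,-0.0224,0,0,0,0,0.085,0.0205,-0.0224,0,0,0,0,0.085,0.0205,-0.0224,0,0,0,0,0.085,0.0205,-0.0224,0,0,0,0,0.085,0.0205,-0.0224,0,0,0,0,0.085,0.0205,-0.0224,0,0,0,0,0.085,0.0205,-0.0224,0,0,0,0,0.085,0,0,0,0,0,0])

```text
clock: 1.53
position: [0.5426, -0.1676, 0.3276]
ee_rot: [-0.006, 0.988, 0.153, 0.001]
contact_force: [0.3, -0.8, -0.2]
width: 0.0851
```

Run:
```python
from h import *
d=grab('wrist','w2'); st=manip.get_state(); print(st['clock'],st['position'],st['ee_rot'],st['qpos'])
im=cv2.imread('pics/w2.png')
```

```text
1.5833 [ 0.54159349 -0.16991677  0.32752852] [-5.21866590e-03  9.88234186e-01  1.52858822e-01  3.73527128e-04] [-0.4324765   0.22970699  1.33527649  0.00910997  1.5817581   0.83147111]
```

View pics/w2.png

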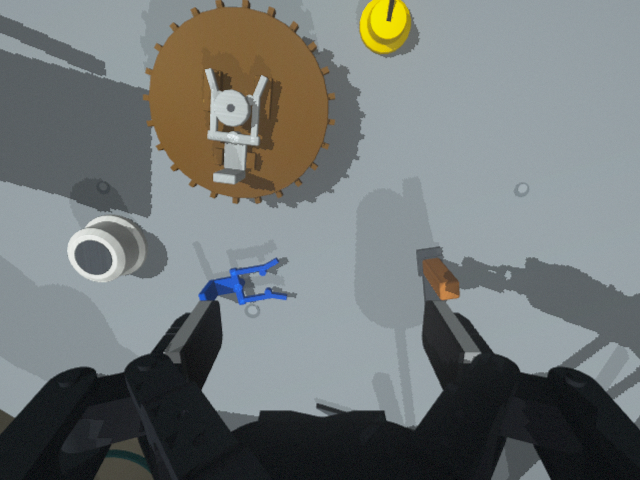

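Run:
```python
from h import *
im=cv2.imread('pics/w2.png'); cv2.imwrite('pics/w2c.png',cv2.resize(im[55:195,170:300],(780,840),interpolation=cv2.INTER_CUBIC)[:,:]); a=cv2.resize(im[60:190,175:295],(552,598),interpolation=cv2.INTER_CUBIC); cv2.imwrite('pics/w2c.png',a)
```

```text
(no output)
```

View pics/w2c.png

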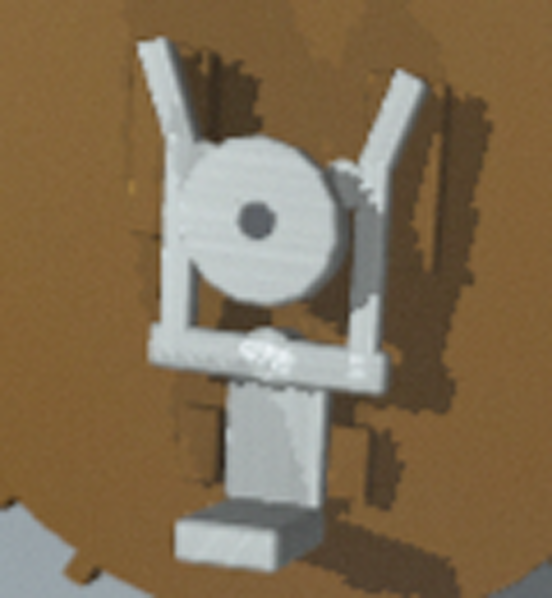

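Run:
```python
from h import *
d=dict(np.load('w2.npz')); f=lambda x,y:(175+x/4.6,60+y/4.6)
R=np.array(d['R']); n=R@np.array([0,0,-1.]); print('nadir',d['fx']*n[0]/n[2]+d['cx'],d['fy']*n[1]/n[2]+d['cy'], -R.T@np.array(d['t']))
sp=ray(d,*f(257,220),.093); print('spindle',sp)
def Y(a,b,z,off=0): 
    A=ray(d,*f(*a),z);B=ray(d,*f(*b),z); v=B-A; return (np.degrees(np.arctan2(v[1],v[0]))+off).round(1), A.round(4),B.round(4)
print('tips R->L', Y((415,82),(150,40),.079,-90))
print('bar top edge', Y((385,355),(152,325),.079,-90)); print('bar bottom', Y((385,390),(152,362),.079,-90))
print('tail L', Y((226,490),(228,385),.079)); print('tail R', Y((325,505),(328,392),.079))
print('jaw outer L', Y((165,320),(165,160),.079)); 
print('jaw outer R', Y((380,350),(388,170),.079)); 
print('ear bright', [ray(d,*f(*p),.118).round(4) for p in ((175,522),(277,525),(320,512),(200,503),(177,560),(277,568))])
P=cloud(d); 
for p in ((225,540),(260,512),(275,440),(260,350)): u,v=f(*p); print(p,P[int(v)-1:int(v)+2,int(u)-1:int(u)+2].reshape(-1,3).mean(0).round(4))
# rotor ellipse-based center at .06
hsv=cv2.cvtColor(d['image'],cv2.COLOR_RGB2HSV)
m=((hsv[...,0]<22)&(hsv[...,1]>90)).astype('uint8'); m[300:]=0;m[:,350:]=0
m=cv2.morphologyEx(m,cv2.MORPH_OPEN,np.ones((9,9)));c=max(cv2.findContours(m,0,2)[0],key=cv2.contourArea); h=cv2.convexHull(c)
q=np.array([ray(d,*p[0],.06)[:2] for p in h]); print(cv2.minEnclosingCircle(q.astype('float32')))
```

```text
nadir 326.41101928593514 127.19368128535122 [ 0.6163354  -0.14694097  0.47125141]
spindle [ 0.60482261 -0.04829676  0.093     ]
tips R->L (np.float64(9.2), array([ 0.6435, -0.0719,  0.079 ]), array([ 0.634 , -0.0132,  0.079 ]))
bar top edge (np.float64(10.5), array([ 0.5844, -0.0802,  0.079 ]), array([ 0.5744, -0.0264,  0.079 ]))
bar bottom (np.float64(11.0), array([ 0.5766, -0.0822,  0.079 ]), array([ 0.5662, -0.0281,  0.079 ]))
tail L (np.float64(11.7), array([ 0.5423, -0.0514,  0.079 ]), array([ 0.5665, -0.0464,  0.079 ]))
tail R (np.float64(12.3), array([ 0.5461, -0.0751,  0.079 ]), array([ 0.5721, -0.0695,  0.079 ]))
jaw outer L (np.float64(12.2), array([ 0.5764, -0.0291,  0.079 ]), array([ 0.6106, -0.0217,  0.079 ]))
jaw outer R (np.float64(11.8), array([ 0.5851, -0.0788,  0.079 ]), array([ 0.6239, -0.0707,  0.079 ]))
ear bright [array([ 0.5395, -0.0518,  0.118 ]), array([ 0.5457, -0.0733,  0.118 ]), array([ 0.5513, -0.0816,  0.118 ]), array([ 0.5452, -0.0561,  0.118 ]), array([ 0.5315, -0.054 ,  0.118 ]), array([ 0.5365, -0.0755,  0.118 ])]
(225, 540) [ 0.5371 -0.0599  0.1086]
(260, 512) [ 0.5415 -0.0617  0.0874]
(275, 440) [ 0.5563 -0.0567  0.0684]
(260, 350) [ 0.5765 -0.0514  0.0795]
((0.6047260761260986, -0.04805002734065056), 0.10275524109601974)
```

```bash
cat >> h.py <<'E'
from scipy.spatial.transform import Rotation as Ro
def RT(q): return Ro.from_quat([q[1],q[2],q[3],q[0]])
def down(yx): # tool x yaw deg, z down
    y=np.radians(yx); return Ro.from_matrix(np.array([[np.cos(y),np.sin(y),0],[np.sin(y),-np.cos(y),0],[0,0,-1]]))
def plan(pos,yx,N,st=None):
    st=st or manip.get_state(); p0=np.array(st['position']); r0=RT(st['ee_rot']); r1=down(yx)
    rv=(r0.inv()*r1).as_rotvec(); dp=(np.array(pos)-p0)/N
    print('now',p0.round(4),'yaw',np.degrees(np.arctan2(*r0.as_matrix()[1::-1,0])).round(2),'rv',rv.round(4),'per row mm',(np.linalg.norm(dp)*1000).round(1),'deg',np.degrees(np.linalg.norm(rv)/N).round(2))
    for k in range(N):
        r=r0*Ro.from_rotvec(rv*k/N); print(*(r.inv().apply(dp)).round(4),*(rv/N).round(4),sep=', ')
E
python3 - <<'E'
from h import *
plan([.484,-.3455,.16],116.4,15)
d=dict(np.load('w1.npz')); P=cloud(d); print(P[146:154,306:316].reshape(-1,3).mean(0))
E
```

```text
now [ 0.5416 -0.1699  0.3275] yaw 17.58 rv [-0.0055 -0.0105 -1.7246] per row mm 16.6 deg 6.59
-0.0072, 0.0101, 0.011, -0.0004, -0.0007, -0.115
-0.0083, 0.0092, 0.0111, -0.0004, -0.0007, -0.115
-0.0093, 0.0082, 0.0111, -0.0004, -0.0007, -0.115
-0.0102, 0.0071, 0.0111, -0.0004, -0.0007, -0.115
-0.0109, 0.0058, 0.0111, -0.0004, -0.0007, -0.115
-0.0115, 0.0046, 0.0111, -0.0004, -0.0007, -0.115
-0.012, 0.0032, 0.0111, -0.0004, -0.0007, -0.115
-0.0122, 0.0018, 0.0111, -0.0004, -0.0007, -0.115
-0.0124, 0.0004, 0.0111, -0.0004, -0.0007, -0.115
-0.0123, -0.001, 0.0111, -0.0004, -0.0007, -0.115
-0.0121, -0.0025, 0.0111, -0.0004, -0.0007, -0.115
-0.0117, -0.0038, 0.0111, -0.0004, -0.0007, -0.115
-0.0112, -0.0052, 0.0112, -0.0004, -0.0007, -0.115
-0.0105, -0.0064, 0.0112, -0.0004, -0.0007, -0.115
-0.0097, -0.0076, 0.0112, -0.0004, -0.0007, -0.115
[ 0.48450643 -0.34541552  0.09060797]
```

Request:
apply_moves(moves=[0.085,-0.007,0.01,0.01,0,0,-0.12,0.085,-0.008,0.009,0.01,0,0,-0.12,0.085,-0.009,0.008,0.01,0,0,-0.12,0.085,-0.01,0.007,0.01,0,0,-0.12,0.085,-0.011,0.006,0.01,0,0,-0.12,0.085,-0.0115,0.0045,0.01,0,0,-0.12,0.085,-0.012,0.003,0.01,0,0,-0.12,0.085,-0.012,0.002,0.01,0,0,-0.12])

```text
clock: 2.25
position: [0.5106, -0.2728, 0.2442]
ee_rot: [-0.002, 0.794, 0.608, 0.001]
contact_force: [-0.0, -0.4, 0.0]
width: 0.0853
```

Run:
```python
from h import *
plan([.484,-.3455,.16],116.4,8)
```

```text
now [ 0.5106 -0.2728  0.2442] yaw 74.88 rv [-0.0009 -0.0044 -0.7247] per row mm 14.3 deg 5.19
-0.0097, -0.0008, 0.0105, -0.0001, -0.0005, -0.0906
-0.0096, -0.0017, 0.0105, -0.0001, -0.0005, -0.0906
-0.0094, -0.0026, 0.0105, -0.0001, -0.0005, -0.0906
-0.0091, -0.0034, 0.0105, -0.0001, -0.0005, -0.0906
-0.0087, -0.0042, 0.0105, -0.0001, -0.0005, -0.0906
-0.0083, -0.005, 0.0105, -0.0001, -0.0005, -0.0906
-0.0078, -0.0057, 0.0105, -0.0001, -0.0005, -0.0906
-0.0073, -0.0064, 0.0105, -0.0001, -0.0005, -0.0906
```

Request:
apply_moves(moves=[0.085,-0.0105,-0.001,0.011,0,0,-0.104,0.085,-0.0105,-0.002,0.011,0,0,-0.104,0.085,-0.01,-0.003,0.011,0,0,-0.104,0.085,-0.0095,-0.004,0.011,0,0,-0.104,0.085,-0.009,-0.005,0.011,0,0,-0.104,0.085,-0.0085,-0.006,0.011,0,0,-0.104,0.085,-0.008,-0.007,0.011,0,0,-0.1,0.085,0,0,0,0,0,0])

```text
clock: 2.92
position: [0.4736, -0.357, 0.1586]
ee_rot: [-0.006, 0.515, 0.857, -0.002]
contact_force: [0.7, -0.1, -0.1]
width: 0.0849
```

Run:
```python
from h import *
d=grab('wrist','w3')
plan([.484,-.3455,.041],116.4,7)
```

```text
now [ 0.4742 -0.3564  0.1596] yaw 117.81 rv [-0.0087 -0.0072  0.0247] per row mm 17.1 deg 0.22
0.0006, 0.0021, 0.0169, -0.0012, -0.001, 0.0035
0.0006, 0.0021, 0.0169, -0.0012, -0.001, 0.0035
0.0006, 0.0021, 0.0169, -0.0012, -0.001, 0.0035
0.0007, 0.002, 0.0169, -0.0012, -0.001, 0.0035
0.0007, 0.002, 0.0169, -0.0012, -0.001, 0.0035
0.0007, 0.002, 0.0169, -0.0012, -0.001, 0.0035
0.0007, 0.002, 0.0169, -0.0012, -0.001, 0.0035
```

View pics/w3.png

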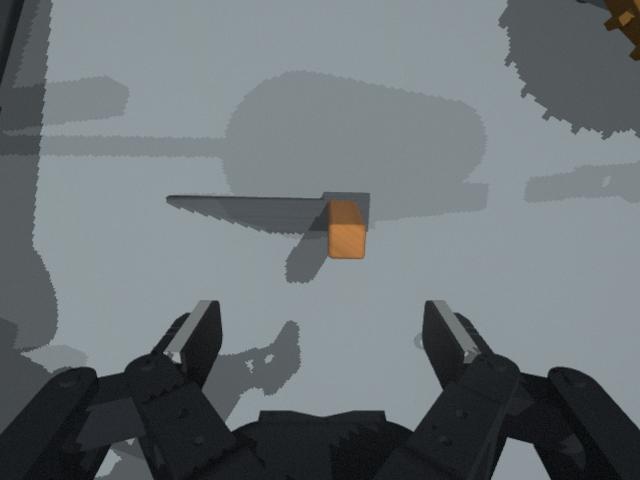

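Run:
```python
from h import *
d=dict(np.load('w3.npz')); 
a=ray(d,322,199,.009); b=ray(d,170,196,.009);print(np.degrees(np.arctan2(*(b-a)[1::-1]))-360+360)
for z in (.09,.096,.105): print(z,ray(d,347,242.5,z))
for p in ((330,226),(365,226),(365,258),(330,258)): print(ray(d,*p,.093))
print(ray(d,168,197.5,.0045))
```

```text
-153.062904282462
0.09 [ 0.48374763 -0.34456382  0.09      ]
0.096 [ 0.48247558 -0.34301561  0.096     ]
0.105 [ 0.48056751 -0.34069331  0.105     ]
[ 0.4685399  -0.33935199  0.093     ]
[ 0.48769928 -0.32911009  0.093     ]
[ 0.49832352 -0.34746292  0.093     ]
[ 0.47862187 -0.35801952  0.093     ]
[ 0.34522909 -0.40393914  0.0045    ]
```

Measurements agree: grip at (0.484,-0.345), yaw about -153.4°. I descend.

Request:
apply_moves(moves=[0.085,0.002,0.007,0.005,0,0,0.01,0.085,0.002,0.005,0.01,0,0,0.01,0.085,0,0.002,0.02,0,0,0,0.085,0,0,0.02,0,0,0,0.085,0,0,0.02,0,0,0,0.085,0,0,0.02,0,0,0,0.085,0,0,0.012,0,0,0,0.085,0,0,0,0,0,0])

```text
clock: 3.63
position: [0.49, -0.3423, 0.0513]
ee_rot: [-0.0, 0.532, 0.847, -0.001]
contact_force: [-0.5, 0.7, -0.3]
width: 0.0852
```

Run:
```python
from h import *
plan([.484,-.345,.041],116.6,3)
```

```text
now [ 0.49   -0.3423  0.0513] yaw 115.73 rv [-0.0023  0.0013 -0.0151] per row mm 4.1 deg 0.29
0.0001, -0.0022, 0.0034, -0.0008, 0.0004, -0.005
0.0001, -0.0022, 0.0034, -0.0008, 0.0004, -0.005
0.0001, -0.0022, 0.0034, -0.0008, 0.0004, -0.005
```

Request:
apply_moves(moves=[0.085,0,-0.003,0.005,0,0,-0.008,0.085,0,-0.002,0.004,0,0,-0.005,0.085,0,0,0,0,0,0,0.0,0,0,0,0,0,0,0.0,0,0,0,0,0,0,0.0,0,0,0,0,0,0,0.0,0,0,0,0,0,0,0.0,0,0,0,0,0,0], newtons=90)

```text
clock: 4.3
position: [0.488, -0.3446, 0.0456]
ee_rot: [0.003, 0.526, 0.85, -0.002]
contact_force: [-1.5, -0.0, 0.4]
width: 0.025
```

Run:
```python
from h import *
plan([.484,-.345,.041],116.6,3); s=manip.get_state(); print(s['width'],s['contact_force'],s['qpos'])
grab('wrist','w4')
```

```text
now [ 0.488  -0.3446  0.0456] yaw 116.53 rv [-0.0002  0.0079 -0.0012] per row mm 2.0 deg 0.15
0.0005, -0.0013, 0.0015, -0.0001, 0.0026, -0.0004
0.0005, -0.0013, 0.0015, -0.0001, 0.0026, -0.0004
0.0005, -0.0013, 0.0015, -0.0001, 0.0026, -0.0004
0.025033613583608685 [-1.53225067 -0.03732886  0.40923751] [-0.72932756  0.46115625  1.71943768 -0.00384091  0.95370449 -1.19019957]
```

View pics/w4.png

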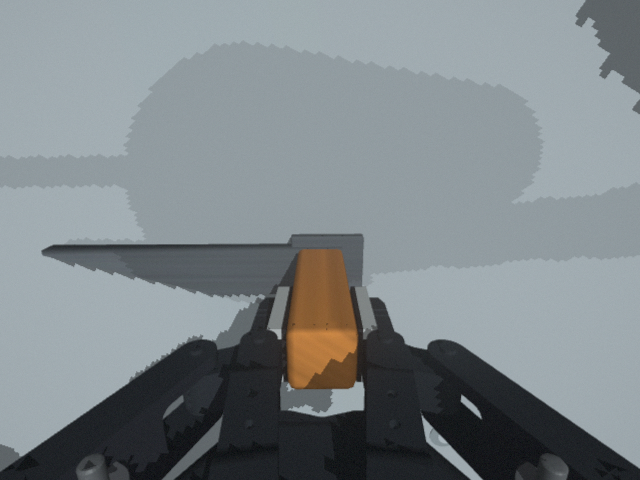

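Run:
```python
from h import *
im=cv2.imread('pics/w4.png'); cv2.imwrite('pics/w4c.png',cv2.resize(im[220:310,30:380],(798,205),interpolation=cv2.INTER_CUBIC))
d=dict(np.load('w4.npz')); s=manip.get_state(); r=RT(s['ee_rot']); p=s['position']
T=lambda u,v,z: r.inv().apply(ray(d,u,v,z)-p)*1000
a,b=T(80,246,.009),T(285,244.5,.009); print('line',a,b,np.degrees(np.arctan2(b[0]-a[0],b[1]-a[1])))
print('tip',T(44,251,.0045), T(44,251,.009))
for q in ((289,234),(363,234)): print('plate',T(*q,.006))
print('plate right',T(363,284,.006))
print(a,b,ray(d,80,246,.009),ray(d,285,244.5,.009), 'yaw',np.degrees(np.arctan2(*(ray(d,80,246,.009)-ray(d,285,244.5,.009))[1::-1])))
```

```text
line [  14.54544751 -132.46363476   36.48121125] [ 15.36985171 -20.85801325  36.50917475] 0.4232226048874199
tip [  10.01301723 -156.59783934   41.01047456] [  11.65130297 -152.7797249    36.49828155]
plate [ 20.42609111 -18.80466437  39.46907648]
plate [20.41093946 21.67765282 39.48175688]
plate right [-9.69352277 22.76636827 39.72521246]
[  14.54544751 -132.46363476   36.48121125] [ 15.36985171 -20.85801325  36.50917475] [ 0.36330637 -0.39090397  0.009     ] [ 0.46280372 -0.34033944  0.009     ] yaw -153.0603327146045
```

View pics/w4c.png

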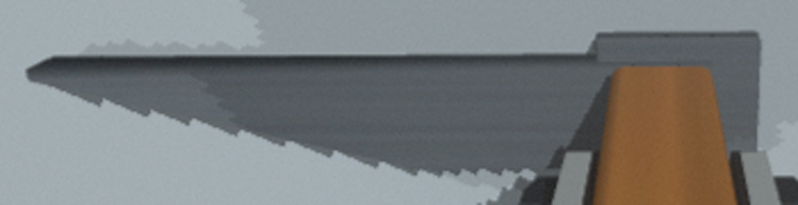

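Run:
```python
from h import *
d=dict(np.load('w4.npz')); s=manip.get_state(); r=RT(s['ee_rot']); p=s['position']
T=lambda u,v,z: (r.inv().apply(ray(d,u,v,z)-p)*1000).round(1)
g=d['image'].astype(int).sum(-1)
for u in (90,150,210,260,320,350): print(u,g[228:260,u].tolist())
for u in (90,260): print(T(u,244.5,0),T(u,248.5,.009))
for u in (320,350): print(T(u,234,0),T(u,236.5,.006))
```

```text
90 [512, 514, 514, 513, 518, 521, 513, 513, 514, 513, 515, 476, 463, 453, 459, 457, 351, 180, 130, 152, 167, 191, 211, 237, 261, 271, 295, 293, 290, 290, 297, 291]
150 [465, 458, 456, 460, 456, 463, 458, 462, 462, 463, 465, 460, 463, 468, 460, 464, 301, 159, 145, 162, 186, 210, 235, 253, 261, 261, 269, 261, 257, 264, 263, 269]
210 [458, 462, 453, 465, 458, 467, 458, 456, 463, 457, 465, 459, 461, 462, 457, 404, 242, 167, 183, 197, 223, 240, 263, 273, 282, 278, 275, 278, 270, 279, 288, 281]
260 [457, 467, 461, 463, 458, 459, 454, 457, 453, 461, 459, 455, 457, 454, 458, 344, 212, 185, 197, 223, 238, 263, 284, 286, 284, 280, 279, 278, 278, 272, 285, 279]
320 [459, 456, 458, 458, 464, 412, 278, 233, 266, 299, 294, 288, 275, 276, 285, 295, 291, 285, 287, 257, 264, 284, 287, 284, 282, 291, 293, 287, 296, 285, 291, 292]
350 [465, 462, 461, 456, 460, 412, 286, 240, 279, 290, 292, 283, 288, 277, 283, 285, 285, 286, 282, 282, 282, 284, 282, 283, 283, 284, 283, 285, 291, 285, 283, 281]
[  12.3 -133.2   45.5] [  13.1 -127.3   36.5]
[ 12.3 -36.1  45.5] [ 13.1 -34.6  36.5]
[18.6 -1.9 45.5] [19.  -1.8 39.5]
[18.6 15.1 45.5] [19.  14.6 39.5]
```

Request:
apply_moves(moves=[0.0,0,0,-0.015,0,0,0,0.0,0,0,-0.025,0,0,0,0.0,0,0,-0.03,0,0,0,0.0,0,0,-0.03,0,0,0.03,0.0,0,0,-0.03,0,0,0.08,0.0,0,0,-0.02,0,0,0.11,0.0,0,0,-0.005,0,0,0.11,0.0,0,0,0,0,0,0.11], newtons=110)

```text
clock: 5.02
position: [0.4852, -0.3409, 0.2027]
ee_rot: [-0.002, 0.706, 0.708, -0.0]
contact_force: [0.3, 0.4, -3.3]
width: 0.0229
```

Run:
```python
from h import *
plan([.6142,-.2449,.2],11.5,14); s=manip.get_state(); print(s['width'],s['contact_force'],s['moment'])
```

```text
now [ 0.4852 -0.3409  0.2027] yaw 90.13 rv [-4.7000e-03 -1.0000e-04  1.3723e+00] per row mm 11.5 deg 5.62
0.0068, 0.0092, 0.0002, -0.0003, -0.0, 0.098
0.0077, 0.0085, 0.0002, -0.0003, -0.0, 0.098
0.0085, 0.0077, 0.0002, -0.0003, -0.0, 0.098
0.0092, 0.0068, 0.0002, -0.0003, -0.0, 0.098
0.0098, 0.0059, 0.0002, -0.0003, -0.0, 0.098
0.0104, 0.0049, 0.0002, -0.0003, -0.0, 0.098
0.0108, 0.0039, 0.0002, -0.0003, -0.0, 0.098
0.0111, 0.0028, 0.0002, -0.0003, -0.0, 0.098
0.0114, 0.0017, 0.0002, -0.0003, -0.0, 0.098
0.0115, 0.0006, 0.0002, -0.0003, -0.0, 0.098
0.0115, -0.0005, 0.0002, -0.0003, -0.0, 0.098
0.0114, -0.0017, 0.0002, -0.0003, -0.0, 0.098
0.0111, -0.0028, 0.0002, -0.0003, -0.0, 0.098
0.0108, -0.0038, 0.0002, -0.0003, -0.0, 0.098
0.02286473408189966 [ 0.34433232  0.35669271 -3.33918293] [-0.01401235 -0.03846306  0.01873518]
```

Request:
apply_moves(moves=[0.0,0.007,0.009,0,0,0,0.1,0.0,0.008,0.0085,0,0,0,0.1,0.0,0.0085,0.0077,0,0,0,0.1,0.0,0.009,0.007,0,0,0,0.1,0.0,0.01,0.006,0,0,0,0.1,0.0,0.0105,0.005,0,0,0,0.1,0.0,0.011,0.004,0,0,0,0.1,0.0,0.011,0.003,0,0,0,0.1])

```text
clock: 5.68
position: [0.5601, -0.2856, 0.2001]
ee_rot: [-0.004, 0.935, 0.355, -0.002]
contact_force: [-0.1, -0.5, -2.8]
width: 0.0228
```

Run:
```python
from h import *
plan([.6142,-.2449,.14],11.5,6)
```

```text
now [ 0.5601 -0.2856  0.2001] yaw 41.58 rv [-0.0086  0.0038  0.5249] per row mm 15.1 deg 5.01
0.0113, 0.001, 0.01, -0.0014, 0.0006, 0.0875
0.0113, -0.0, 0.01, -0.0014, 0.0006, 0.0875
0.0112, -0.001, 0.01, -0.0014, 0.0006, 0.0875
0.0111, -0.002, 0.01, -0.0014, 0.0006, 0.0875
0.0109, -0.003, 0.01, -0.0014, 0.0006, 0.0875
0.0106, -0.0039, 0.01, -0.0014, 0.0006, 0.0875
```

Request:
apply_moves(moves=[0.0,0.0113,0.001,0.006,0,0,0.09,0.0,0.0113,0,0.006,0,0,0.09,0.0,0.0112,-0.001,0.006,0,0,0.09,0.0,0.011,-0.002,0.006,0,0,0.09,0.0,0.011,-0.003,0.006,0,0,0.09,0.0,0.0106,-0.004,0.006,0,0,0.08,0.0,0,0,0,0,0,0,0.0,0,0,0,0,0,0])

```text
clock: 6.35
position: [0.6168, -0.2405, 0.1563]
ee_rot: [-0.007, 0.996, 0.084, -0.006]
contact_force: [0.7, -0.0, -2.7]
width: 0.0229
```

Run:
```python
from h import *
plan([.6142,-.2449,.14],11.5,3); grab('wrist','w5'); grab('scene','s5')
```

```text
now [ 0.6168 -0.2405  0.1563] yaw 9.69 rv [-0.0144  0.0116 -0.0317] per row mm 5.7 deg 0.7
-0.001, 0.0014, 0.0054, -0.0048, 0.0039, -0.0106
-0.0011, 0.0014, 0.0054, -0.0048, 0.0039, -0.0106
-0.0011, 0.0013, 0.0054, -0.0048, 0.0039, -0.0106
```

View pics/w5.png

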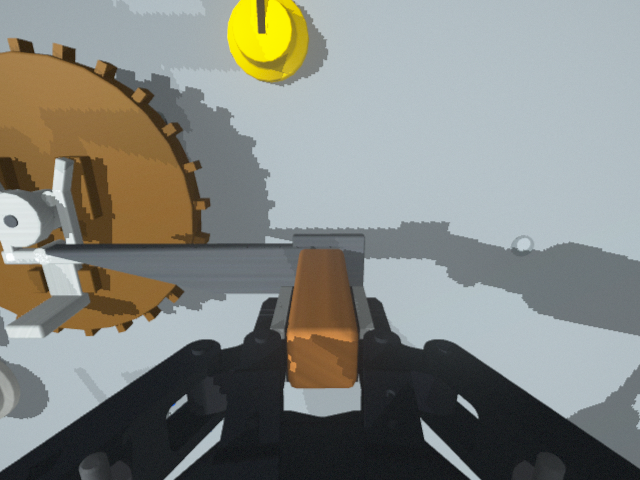

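Run:
```python
from h import *
d=dict(np.load('w5.npz')); sp=np.array([.604,-.048]); y=np.radians(11.5); ex=np.array([np.cos(y),np.sin(y)]); ey=np.array([-ex[1],ex[0]])
S=lambda X:((X[:2]-sp)@np.c_[ex,ey]*1000).round(1)
print('spindle',ray(d,10,221,.093),S(ray(d,10,221,.093)))
print('tip',S(ray(d,44,249,.1563-.0456+.0045)))
print('jaw outer at', S(ray(d,84,240,.079)),S(ray(d,75,180,.079)))
print('tail/bar', S(ray(d,84,292,.079)))
s=manip.get_state(); print('tcp',S(s['position']), 'rot', RT(s['ee_rot']).as_matrix().round(4))
hsv=cv2.cvtColor(d['image'],cv2.COLOR_RGB2HSV)
```

```text
spindle [ 0.6043241  -0.04667294  0.093     ] [0.6 1.2]
tip [-10.6 -34.4]
jaw outer at [-17.5 -31.4] [ 22.6 -35.7]
tail/bar [-56.1 -21.8]
tcp [ -26.2 -191.4] rot [[ 0.9859  0.167  -0.0135]
 [ 0.1671 -0.9859  0.0121]
 [-0.0113 -0.0141 -0.9998]]
```

Request:
apply_moves(moves=[0.0,-0.002,0.005,0,-0.008,0.006,-0.016,0.0,-0.002,0.004,0.004,-0.006,0.006,-0.015,0.0,0,0,0.01,0,0,0,0.0,0,0,0,0,0,0,0.0,0,0,0,0,0,0,0.0,0,0,0,0,0,0,0.0,0,0,0,0,0,0,0.0,0,0,0,0,0,0])

```text
clock: 7.12
position: [0.6115, -0.2543, 0.1429]
ee_rot: [0.001, 0.995, 0.101, 0.001]
contact_force: [-0.5, 0.2, -3.1]
width: 0.0224
```

Run:
```python
from h import *
plan([.6152,-.2498,.12],11.5,2); 
d=imaging.get_image('wrist')
s=manip.get_state(); print(s['position'])
```

```text
now [ 0.6115 -0.2543  0.1429] yaw 11.59 rv [ 0.0032 -0.0024  0.0015] per row mm 11.8 deg 0.12
0.0022, -0.0019, 0.0115, 0.0016, -0.0012, 0.0007
0.0023, -0.0018, 0.0115, 0.0016, -0.0012, 0.0007
[ 0.61156323 -0.25427994  0.14293718]
```

Request:
apply_moves(moves=[0.0,0.002,-0.0015,0.008,0,0,0,0.0,0.001,-0.001,0.008,0,0,0,0.0,0,0,0.005,0,0,0,0.0,0,0,0.003,0,0,0,0.0,0,0,0,0,0,0,0.0,0,0,0,0,0,0,0.0,0,0,0,0,0,0,0.0,0,0,0,0,0,0])

```text
clock: 7.83
position: [0.6146, -0.2501, 0.1155]
ee_rot: [0.001, 0.995, 0.102, 0.001]
contact_force: [-0.0, 0.7, -1.6]
width: 0.0226
```

Run:
```python
from h import *
plan([.6152,-.2498,.1066],11.5,2); grab('wrist','w6'); grab('scene','s6')
im=cv2.imread('pics/w6.png'); cv2.imwrite('pics/w6c.png',cv2.resize(im[140:360,0:260],(700,592),interpolation=cv2.INTER_CUBIC))
im=cv2.imread('pics/s6.png'); cv2.imwrite('pics/s6c.png',cv2.resize(im[250:360,270:420],(790,579),interpolation=cv2.INTER_CUBIC))
```

```text
now [ 0.6146 -0.2501  0.1155] yaw 11.66 rv [ 0.0023 -0.0017  0.0027] per row mm 4.5 deg 0.11
0.0003, -0.0001, 0.0045, 0.0012, -0.0008, 0.0014
0.0003, -0.0001, 0.0045, 0.0012, -0.0008, 0.0014
```

View pics/w6c.png

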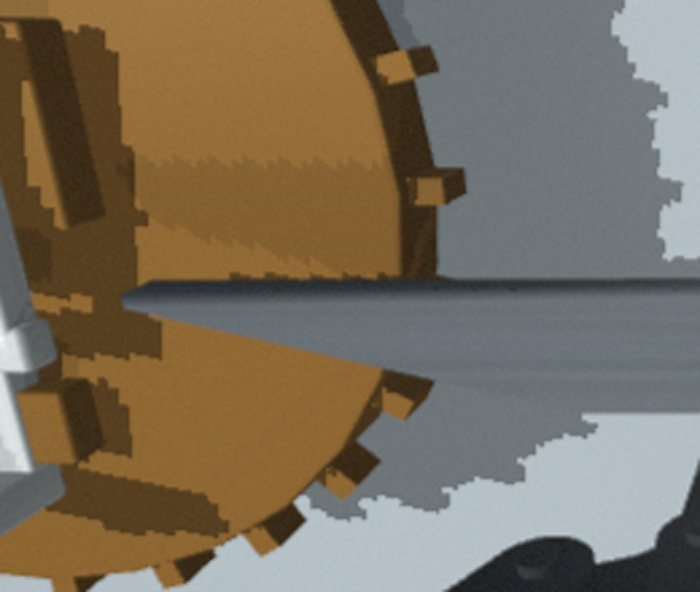

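View pics/s6c.png

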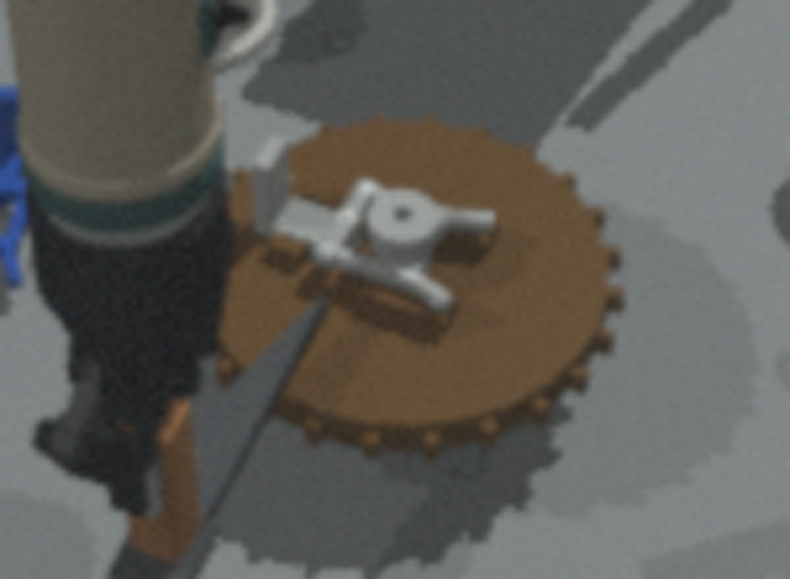

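```bash
cat >> h.py <<'E'
_sp=np.array([.604,-.048]); _y=np.radians(11.5); ex=np.array([np.cos(_y),np.sin(_y)]); ey=np.array([-ex[1],ex[0]])
S=lambda X:((np.array(X)[:2]-_sp)@np.c_[ex,ey]*1000).round(1)
W=lambda xs,ys,z: np.r_[_sp+ex*xs/1000+ey*ys/1000,z]
E
python3 - <<'E'
from h import *
d=dict(np.load('w6.npz')); k=700/260
q=lambda u,v:((u*k),(v-140)*k)
for X in ((-14,-40,.06),(-23,-40,.06),(-6,-36,.071),(-44,-23.5,.069),(-44,-23.5,.06),(-30,-26,.079)): print(X,np.round(q(*proj(d,W(*X))),0))
z=.1155-.0456
print('tip',S(ray(d,123/k,140+300/k,z+.0045)), 'straight bottom edge',S(ray(d,160/k,140+281/k,z)),S(ray(d,600/k,140+280/k,z)), 'tcp',S(manip.get_state()['position']))
print('guide corner', S(ray(d,66/k,140+380/k,.069)), 'rest corner', S(ray(d,103/k,140+215/k,.071)), S(ray(d,68/k,140+226/k,.071)))
E
```

```text
(-14, -40, 0.06) [136. 252.]
(-23, -40, 0.06) [146. 290.]
(-6, -36, 0.071) [ 69. 230.]
(-44, -23.5, 0.069) [ 63. 393.]
(-44, -23.5, 0.06) [ 95. 376.]
(-30, -26, 0.079) [ 19. 353.]
tip [-20.1 -46.4] straight bottom edge [-17.5 -51.5] [ -17.1 -144.6] tcp [ -29.9 -200.3]
guide corner [-40.8 -24.9] rest corner [ -2.7 -43.8] [ -5.1 -36. ]
```

Request:
apply_moves(moves=[0.0,0.001,0,0.003,0,0,0,0.0,0,0,0.003,0,0,0,0.0,0,0,0,0,0,0,0.0,0,0,0,0,0,0,0.0,0,0,0,0,0,0,0.0,0,0,0,0,0,0,0.0,0,0,0,0,0,0,0.0,0,0,0,0,0,0])

```text
clock: 8.6
position: [0.6162, -0.2504, 0.11]
ee_rot: [0.002, 0.995, 0.101, 0.002]
contact_force: [-0.0, -0.5, -3.4]
width: 0.0231
```

Run:
```python
from h import *
s=manip.get_state(); print(S(s['position']),s['position'],s['contact_force'])
```

```text
[ -28.4 -200.8] [ 0.61616844 -0.2504059   0.10998203] [-0.04174438 -0.529376   -3.3881822 ]
```

Request:
apply_moves(moves=[0.0,0,0,0.0015,0,0,0,0.0,0,0,0.0015,0,0,0,0.0,0,0,0,0,0,0,0.0,0,0,0,0,0,0,0.0,0,-0.005,0,0,0,0,0.0,0,-0.005,0,0,0,0,0.0,0,0,0,0,0,0,0.0,0,0,0,0,0,0])

```text
clock: 9.27
position: [0.6138, -0.2394, 0.1067]
ee_rot: [0.002, 0.995, 0.101, 0.002]
contact_force: [-0.4, -0.3, -2.1]
width: 0.0232
```

Run:
```python
from h import *
s=manip.get_state(); print(S(s['position']),s['position'],s['contact_force'],s['moment']); plan([.6,-.2,.1066],11.5,1)
grab('wrist','w7'); grab('side','d7')
im=cv2.imread('pics/w7.png'); cv2.imwrite('pics/w7c.png',cv2.resize(im[140:360,0:260],(700,592),interpolation=cv2.INTER_CUBIC))
```

```text
[ -28.5 -189.5] [ 0.61381601 -0.23943301  0.10668788] [-0.3990683  -0.33304698 -2.11750749] [-0.03425324 -0.0415297  -0.00380157]
now [ 0.6138 -0.2394  0.1067] yaw 11.63 rv [ 0.0034 -0.0033  0.0023] per row mm 41.8 deg 0.3
-0.0056, -0.0414, -0.0001, 0.0034, -0.0033, 0.0023
```

View pics/w7c.png

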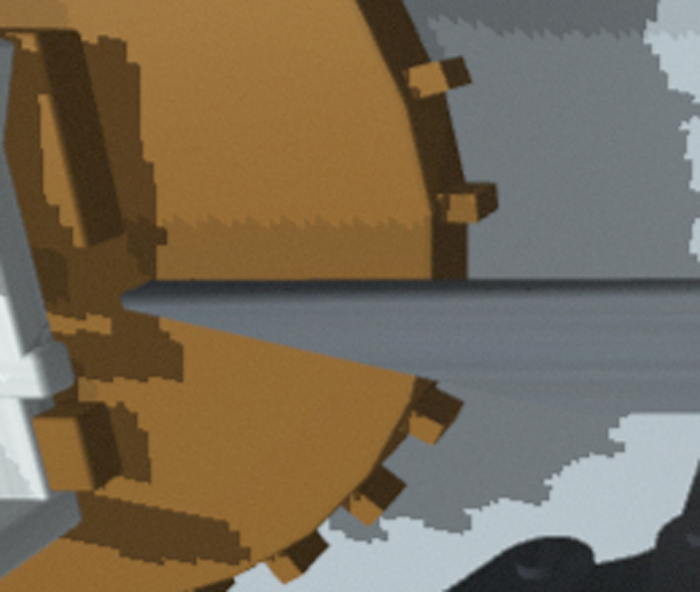

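Request:
apply_moves(moves=[0.0,0,-0.004,0,0,0,0,0.0,0,-0.004,0,0,0,0,0.0,0,-0.004,0,0,0,0,0.0,0,-0.004,0,0,0,0,0.0,0,-0.004,0,0,0,0,0.0,0,-0.004,0,0,0,0,0.0,0,0,0,0,0,0,0.0,0,0,0,0,0,0])

```text
clock: 10.03
position: [0.6085, -0.2132, 0.1068]
ee_rot: [0.001, 0.995, 0.101, 0.002]
contact_force: [-0.1, -0.2, -2.3]
width: 0.0229
```

Run:
```python
from h import *
s=manip.get_state(); print(S(s['position']),s['position'],s['contact_force'],s['moment']); plan([.6,-.2,.1066],11.5,1)
grab('wrist','w8'); grab('scene','s8')
im=cv2.imread('pics/w8.png'); cv2.imwrite('pics/w8c.png',cv2.resize(im[140:360,0:260],(700,592),interpolation=cv2.INTER_CUBIC))
im=cv2.imread('pics/s8.png'); cv2.imwrite('pics/s8c.png',cv2.resize(im[250:360,270:420],(790,579),interpolation=cv2.INTER_CUBIC))
```

```text
[ -28.6 -162.7] [ 0.60845298 -0.21315617  0.10679389] [-0.08731674 -0.24056394 -2.25978925] [-0.05818081  0.02869058  0.02939024]
now [ 0.6085 -0.2132  0.1068] yaw 11.63 rv [ 0.0033 -0.0035  0.0023] per row mm 15.6 deg 0.31
-0.0056, -0.0146, 0.0001, 0.0033, -0.0035, 0.0023
```

View pics/w8c.png

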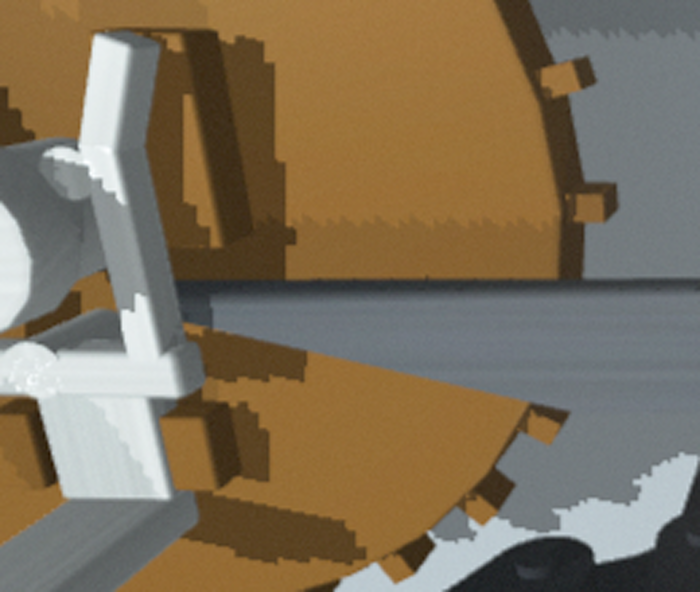

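View pics/s8c.png

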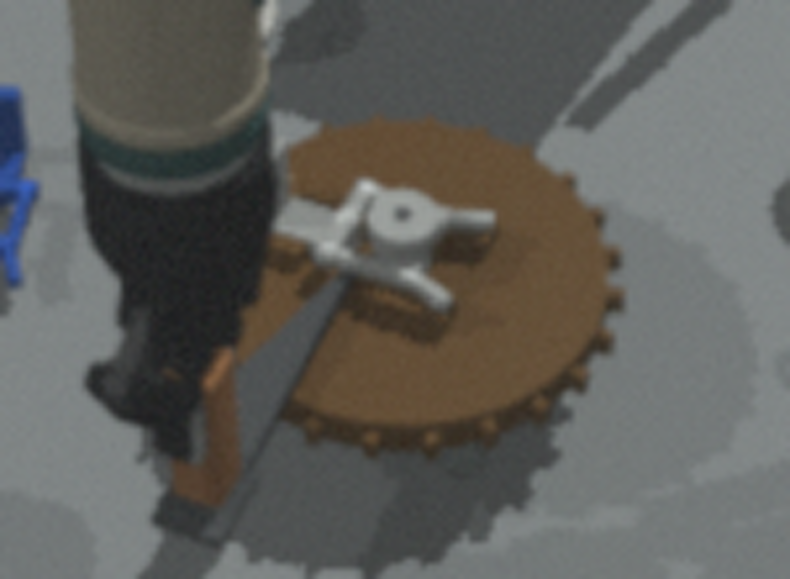

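Run:
```python
from h import *
d=dict(np.load('w8.npz')); k=700/260
g=lambda x,y,z:S(ray(d,x/k,140+y/k,z))
print('straight',g(250,280,.061),g(600,278,.061),'rest corner top',g(222,247,.071),g(252,236,.071),'guide',g(165,403,.069),g(222,403,.069),'collar',)
print('bar end',g(205,350,.079),g(205,390,.079),'tail R',g(148,400,.079),g(172,497,.079))
```

```text
straight [-15.7 -33.1] [ -15.2 -107.2] rest corner top [ -5.4 -35.7] [ -3.2 -42.1] guide [-40.5 -15.3] [-40.5 -27.3] collar
bar end [-24.2 -33.8] [-32.8 -32. ] tail R [-35.  -20.2] [-57.  -20.1]
```

Request:
apply_moves(moves=[0.0,0,-0.004,0,0,0,0,0.0,0,-0.004,0,0,0,0,0.0,0,-0.004,0,0,0,0,0.0,0,-0.003,0,0,0,0,0.0,0,-0.003,0,0,0,0,0.0,0,-0.003,0,0,0,0,0.0,0,0,0,0,0,0,0.0,0,0,0,0,0,0])

```text
clock: 10.8
position: [0.6038, -0.1909, 0.1067]
ee_rot: [0.001, 0.995, 0.101, 0.002]
contact_force: [0.1, -0.2, -2.9]
width: 0.0226
```

Run:
```python
from h import *
s=manip.get_state(); print(S(s['position']),s['position'],s['contact_force'],s['moment']); plan([.6,-.2,.1066],11.5,1)
```

```text
[ -28.6 -140. ] [ 0.60384297 -0.19088602  0.1066825 ] [ 0.08199872 -0.23814421 -2.91595942] [-0.03800205  0.03334632  0.00056476]
now [ 0.6038 -0.1909  0.1067] yaw 11.59 rv [ 0.0033 -0.0036  0.0016] per row mm 9.9 deg 0.3
-0.0056, 0.0082, 0.0001, 0.0033, -0.0036, 0.0016
```

Request:
apply_moves(moves=[0.0,0,-0.003,0,0,0,0,0.0,0,-0.003,0,0,0,0,0.0,0,-0.003,0,0,0,0,0.0,0,-0.003,0,0,0,0,0.0,0,-0.003,0,0,0,0,0.0,0,-0.003,0,0,0,0,0.0,0,-0.003,0,0,0,0,0.0,0,0,0,0,0,0])

```text
clock: 11.47
position: [0.602, -0.1724, 0.1079]
ee_rot: [0.006, 0.995, 0.101, 0.005]
contact_force: [-0.4, 0.7, -4.5]
width: 0.0228
```

Run:
```python
from h import *
s=manip.get_state(); print(S(s['position']),s['position'],s['contact_force'],s['moment']); plan([.6,-.2,.1066],11.5,1)
grab('wrist','w9')
```

```text
[ -26.8 -121.5] [ 0.60200703 -0.17238322  0.10788064] [-0.38195942  0.65637906 -4.49973357] [-0.03317757 -0.11064398 -0.04467806]
now [ 0.602  -0.1724  0.1079] yaw 11.61 rv [ 0.0126 -0.0083  0.0019] per row mm 27.7 deg 0.87
-0.0075, 0.0266, 0.0016, 0.0126, -0.0083, 0.0019
```

View pics/w9.png

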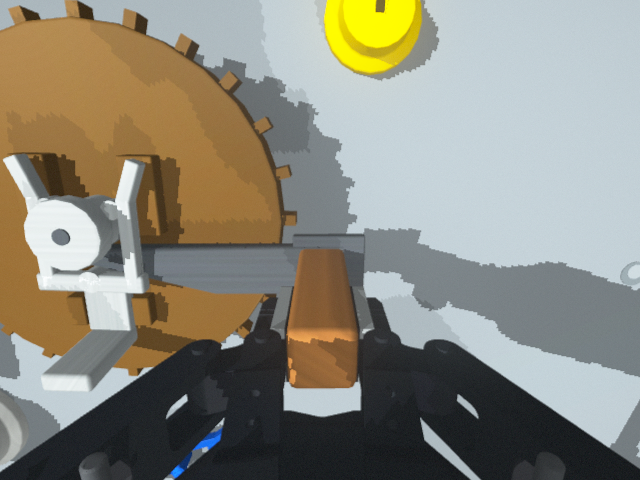

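Request:
apply_moves(moves=[0.0,0,-0.003,0.0005,0.004,-0.003,0,0.0,0,-0.003,0.0005,0.004,-0.003,0,0.0,0,-0.003,0.0003,0.002,-0.001,0,0.0,0,-0.003,0,0.001,0,0,0.0,0,-0.003,0,0.001,0,0,0.0,0,-0.003,0,0.001,0,0,0.0,0,-0.003,0,0.001,0,0,0.0,0,0,0,0,0,0])

```text
clock: 12.18
position: [0.6026, -0.1701, 0.1105]
ee_rot: [0.017, 0.994, 0.104, 0.004]
contact_force: [-0.9, 0.5, -3.4]
width: 0.0227
```

Run:
```python
from h import *
s=manip.get_state(); print(S(s['position']),s['position'],s['contact_force'],s['moment']); plan([.6,-.2,.1066],11.5,1)
grab('wrist','w10')
```

```text
[ -25.8 -119.4] [ 0.60256458 -0.17012362  0.11048957] [-0.90419285  0.53212613 -3.4125488 ] [ 0.0209968  -0.15537585 -0.02026112]
now [ 0.6026 -0.1701  0.1105] yaw 12.0 rv [ 0.0356 -0.0049  0.0087] per row mm 30.2 deg 2.12
-0.0087, 0.0285, 0.0049, 0.0356, -0.0049, 0.0087
```

View pics/w10.png

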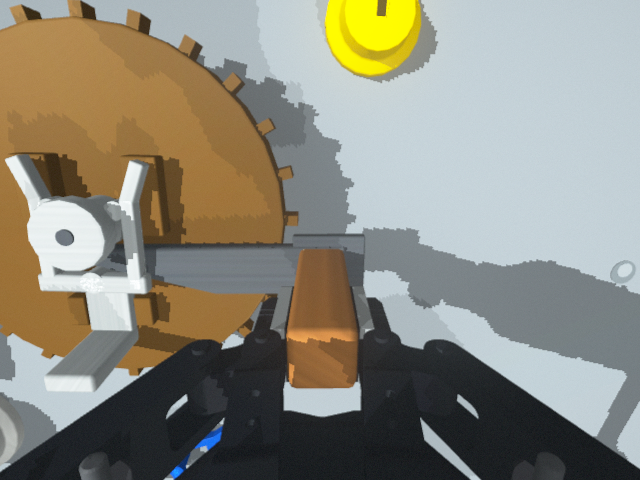

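Request:
apply_moves(moves=[0.0,0,0,0.003,0.03,-0.004,0.004,0.0,0,0,0.002,0.015,0,0,0.0,0,-0.005,0.001,0.006,0,0,0.0,0,-0.005,0.001,0.006,0,0,0.0,0,-0.005,0.001,0.006,0,0,0.0,0,-0.005,0.001,0.006,0,0,0.0,0,-0.005,0.001,0.006,0,0,0.0,0,-0.005,0.001,0.006,0,0])

```text
clock: 12.9
position: [0.6031, -0.1671, 0.1059]
ee_rot: [0.002, 0.994, 0.108, 0.004]
contact_force: [-0.3, -12.4, -0.3]
width: 0.0228
```

Run:
```python
from h import *
s=manip.get_state(); print(S(s['position']),s['position'],s['contact_force'],s['moment']); plan([.6,-.2,.1066],11.5,1)
```

```text
[ -24.6 -116.5] [ 0.60311317 -0.16710235  0.10590357] [ -0.31178621 -12.39536338  -0.3139595 ] [-2.17297282  0.02257813  0.09751536]
now [ 0.6031 -0.1671  0.1059] yaw 12.39 rv [ 0.0049 -0.0067  0.0154] per row mm 33.1 deg 1.01
-0.0101, 0.0315, -0.0006, 0.0049, -0.0067, 0.0154
```

Request:
apply_moves(moves=[0.0,-0.001,-0.007,0.001,0.006,-0.002,0.005,0.0,-0.001,-0.007,0.001,0.006,-0.002,0.005,0.0,0,-0.007,0.001,0.006,0,0.002,0.0,0,-0.007,0.001,0.006,0,0.002,0.0,0,-0.007,0.001,0.006,0,0,0.0,0,-0.007,0.001,0.006,0,0,0.0,0,-0.007,0.001,0.006,0,0,0.0,0,-0.007,0.001,0.006,0,0])

```text
clock: 13.57
position: [0.6016, -0.1596, 0.112]
ee_rot: [0.024, 0.994, 0.11, 0.01]
contact_force: [-0.1, -15.8, 1.9]
width: 0.0226
```

Run:
```python
from h import *
s=manip.get_state(); print(S(s['position']),s['position'],s['contact_force'],s['moment']); plan([.6,-.2,.1066],11.5,1)
grab('wrist','w11')
```

```text
[ -24.6 -108.9] [ 0.60162047 -0.15958102  0.11198483] [ -0.09115436 -15.82708051   1.88529006] [-2.68053005  0.17138153  0.17609582]
now [ 0.6016 -0.1596  0.112 ] yaw 12.63 rv [ 0.0504 -0.0157  0.0192] per row mm 40.8 deg 3.22
-0.0105, 0.0388, 0.0072, 0.0504, -0.0157, 0.0192
```

View pics/w11.png

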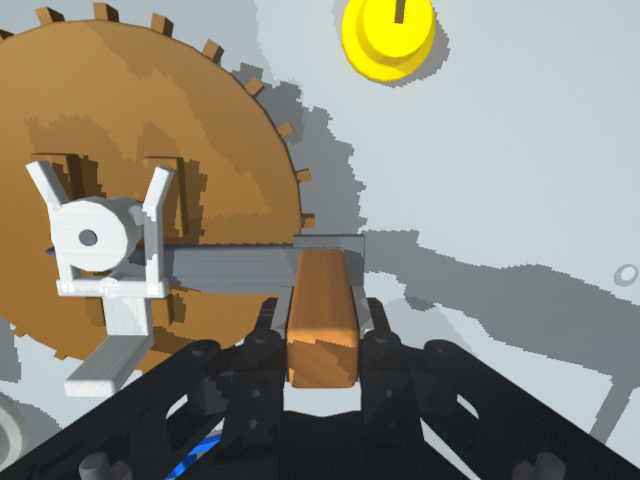

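Request:
apply_moves(moves=[0.0,0,-0.002,0.004,0.04,-0.01,0.008,0.0,0,-0.004,0.003,0.03,-0.006,0.004,0.0,0,-0.007,0.002,0.018,0,0.003,0.0,0,-0.007,0.002,0.018,0,0.003,0.0,0,-0.007,0.002,0.018,0,0.003,0.0,0,-0.007,0.002,0.018,0,0.003,0.0,0,-0.007,0.002,0.018,0,0.003,0.0,0,-0.007,0.002,0.018,0,0.003])

```text
clock: 14.28
position: [0.6005, -0.1561, 0.1052]
ee_rot: [-0.021, 0.994, 0.105, 0.001]
contact_force: [-0.8, -14.5, 1.4]
width: 0.0227
```

Run:
```python
from h import *
s=manip.get_state(); print(S(s['position']),s['position'],s['contact_force'],s['moment']); plan([.6,-.2,.1066],11.5,1)
```

```text
[ -25.  -105.2] [ 0.60046066 -0.15612348  0.1051531 ] [ -0.84551996 -14.50717334   1.36068556] [-3.68971651  0.09246069  0.27889734]
now [ 0.6005 -0.1561  0.1052] yaw 12.09 rv [-0.0417 -0.0053  0.0104] per row mm 43.9 deg 2.48
-0.0096, 0.0427, -0.0033, -0.0417, -0.0053, 0.0104
```

Request:
apply_moves(moves=[0.0,0,-0.006,0,-0.01,0,0.003,0.0,0,-0.008,0,0,0,0.003,0.0,0,-0.008,0.001,0.004,0,0.003,0.0,0,-0.008,0.001,0.008,0,0.003,0.0,0,-0.008,0.001,0.01,0,0.003,0.0,0,-0.008,0.001,0.01,0,0.003,0.0,0,-0.008,0.001,0.01,0,0.003,0.0,0,-0.008,0.001,0.01,0,0.003])

```text
clock: 14.95
position: [0.5941, -0.1335, 0.1065]
ee_rot: [-0.005, 0.995, 0.1, 0.003]
contact_force: [-0.3, -6.9, -2.7]
width: 0.0229
```

Run:
```python
from h import *
s=manip.get_state(); print(S(s['position']),s['position'],s['contact_force'],s['moment']); plan([.6,-.2,.1066],11.5,1)
```

```text
[-26.7 -81.8] [ 0.5941289  -0.13346804  0.10650863] [-0.31225698 -6.94594225 -2.65078212] [-1.46844163  0.09049041  0.13606752]
now [ 0.5941 -0.1335  0.1065] yaw 11.51 rv [-0.0095 -0.0078  0.0003] per row mm 66.8 deg 0.71
-0.0075, 0.0664, -0.0008, -0.0095, -0.0078, 0.0003
```

Run:
```python
from h import *
grab('wrist','w12')
```

```text
(no output)
```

View pics/w12.png

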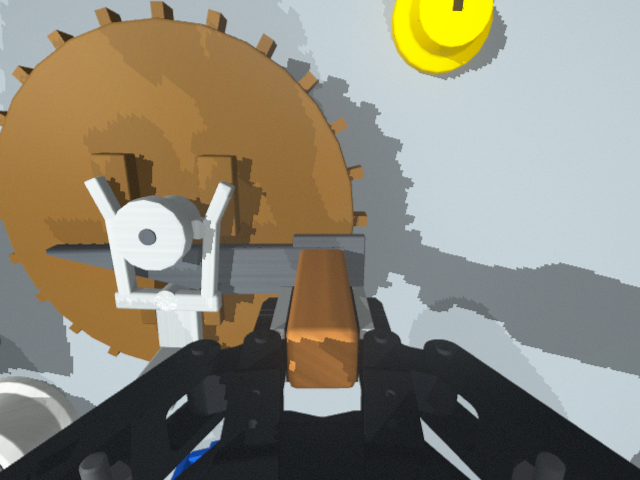

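Request:
apply_moves(moves=[0.0,0,-0.006,0.001,0.004,0,0.001,0.0,0,-0.006,0.001,0.006,0,0.001,0.0,0,-0.006,0.001,0.006,0,0.001,0.0,0,-0.006,0.001,0.006,0,0.001,0.0,0,-0.006,0.001,0.006,0,0.001,0.0,0,0,0,0,0,0,0.0,0,0,0,0,0,0,0.0,0,0,0,0,0,0])

```text
clock: 15.67
position: [0.5878, -0.1046, 0.1064]
ee_rot: [-0.017, 0.995, 0.099, 0.003]
contact_force: [0.9, -2.4, 1.9]
width: 0.0224
```

Run:
```python
from h import *
s=manip.get_state(); print(S(s['position']),s['position'],s['contact_force'],s['moment']); plan([.6,-.2,.1066],11.5,1)
grab('wrist','w13')
```

```text
[-27.2 -52.2] [ 0.587781   -0.10459783  0.1064391 ] [ 0.86405818 -2.35538535  1.87223311] [-0.79746173  0.0836867   0.08950555]
now [ 0.5878 -0.1046  0.1064] yaw 11.35 rv [-0.0332 -0.0092 -0.0025] per row mm 96.2 deg 1.98
-0.0068, 0.0959, -0.0034, -0.0332, -0.0092, -0.0025
```

View pics/w13.png

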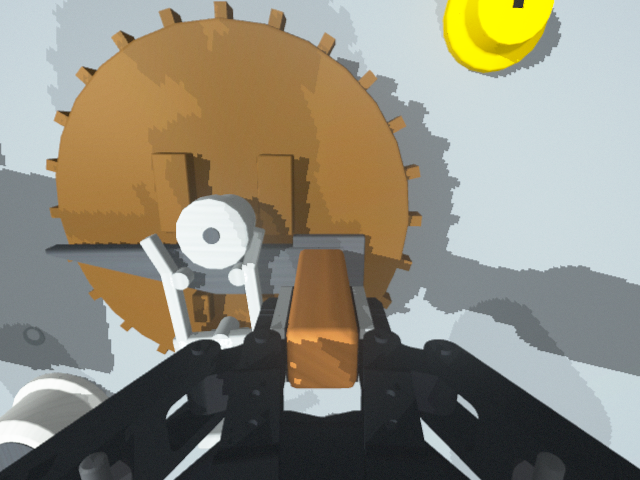

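Request:
apply_moves(moves=[0.0,0,0.003,0,-0.015,-0.004,0,0.0,0,0.006,0,-0.015,-0.004,0,0.0,0,0.01,0,0,0,0,0.0,0,0.012,0,0,0,0,0.0,0,0.014,0,0,0,0,0.0,0,0.014,0,0,0,0,0.0,0,0.014,0,0,0,0,0.0,0,0.014,0,0,0,0])

```text
clock: 16.38
position: [0.6035, -0.1819, 0.1045]
ee_rot: [-0.011, 0.995, 0.099, -0.002]
contact_force: [-1.0, 1.7, 2.4]
width: 0.0227
```

Run:
```python
from h import *
s=manip.get_state(); print(S(s['position']),s['position'],s['contact_force'],s['moment']); plan([.6,-.2,.1066],11.5,1)
grab('wrist','w14')
```

```text
[ -27.1 -131.1] [ 0.60353619 -0.1818804   0.10449978] [-0.99243541  1.69959971  2.40323694] [ 0.48539914  0.09386428 -0.00846751]
now [ 0.6035 -0.1819  0.1045] yaw 11.32 rv [-0.0227  0.0012 -0.0032] per row mm 18.6 deg 1.31
-0.007, 0.017, -0.0025, -0.0227, 0.0012, -0.0032
```

View pics/w14.png

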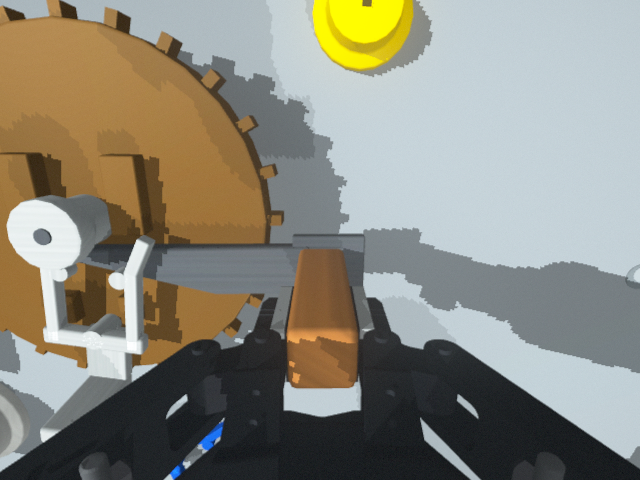

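Request:
apply_moves(moves=[0.0,0,0.01,-0.001,-0.01,0,0,0.0,0,0.014,-0.001,-0.01,0,0,0.0,0,0.014,0,0,0,0,0.0,0,0.014,0,0,0,0,0.0,0,0.014,0,0,0,0,0.0,0,0.014,0,0,0,0,0.0,0,0.01,-0.01,0,0,0,0.0,0,0,-0.015,0,0,0])

```text
clock: 17.1
position: [0.6208, -0.2877, 0.1254]
ee_rot: [0.001, 0.995, 0.096, -0.005]
contact_force: [-0.1, -0.1, -2.9]
width: 0.0228
```

Run:
```python
from h import *
s=manip.get_state(); print(S(s['position']),s['position'],s['contact_force'],s['moment']); plan([.6,-.2,.1066],11.5,1)
d=grab('wrist','w15'); c=grab('scene','s15')
w=dict(np.load('w2.npz'));print('knob',ray(w,386,22,.02))
```

```text
[ -31.3 -238.2] [ 0.62083018 -0.28765944  0.12535396] [-0.07067035 -0.14772793 -2.92236688] [-0.03874245 -0.02405611 -0.04652867]
now [ 0.6208 -0.2877  0.1254] yaw 11.05 rv [ 0.001   0.0092 -0.0078] per row mm 92.0 deg 0.7
-0.0035, -0.09, 0.0187, 0.001, 0.0092, -0.0078
knob [ 0.74493783 -0.17646321  0.02      ]
```

View pics/w15.png

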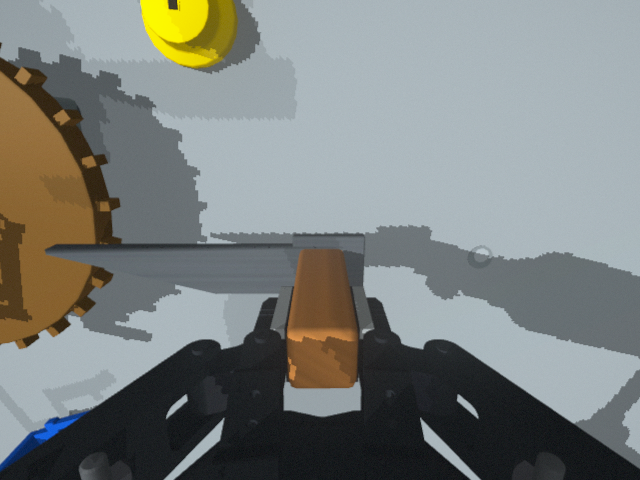

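View pics/s15.png

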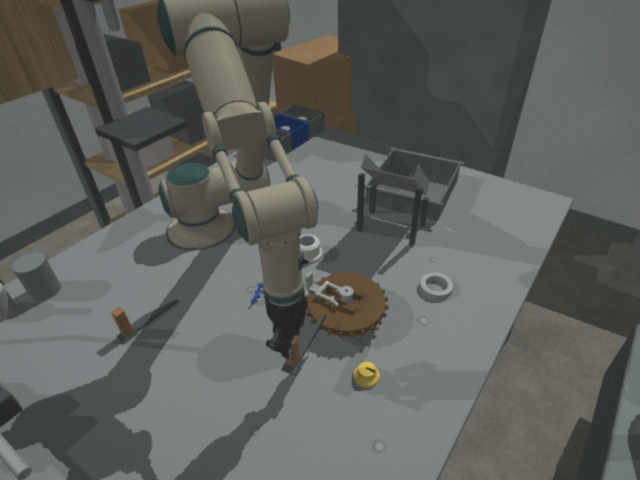

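Request:
apply_moves(moves=[0.0,0,0.013,0,0,0.004,0,0.0,0,0.013,0,0,0.004,0,0.0,0,0.013,0,0,0,0,0.0,0,0.011,0.01,0,0,0,0.0,0,0,0.015,0,0,0,0.0,0,0,0.015,0,0,0,0.0,0,0,0.012,0,0,0,0.0,0,0,0.005,0,0,0])

```text
clock: 17.87
position: [0.6329, -0.3479, 0.063]
ee_rot: [0.003, 0.995, 0.096, 0.002]
contact_force: [-0.1, -0.6, -3.1]
width: 0.0228
```

Run:
```python
from h import *
s=manip.get_state(); print(S(s['position']),s['contact_force']); p=s['position'];plan([p[0],p[1],.0462],11.1,1)
```

```text
[ -31.5 -299.7] [-0.14887101 -0.6226058  -3.08323241]
now [ 0.6329 -0.3479  0.063 ] yaw 11.01 rv [ 0.0069 -0.0024 -0.0016] per row mm 16.8 deg 0.43
-0.0, -0.0001, 0.0168, 0.0069, -0.0024, -0.0016
```

Request:
apply_moves(moves=[0.0,0,0,0.007,0.005,0,0,0.0,0,0,0.005,0,0,0,0.0,0,0,0.002,0,0,0,0.0,0,0,0.002,0,0,0,0.0,0,0,0,0,0,0,0.0,0,0,0,0,0,0,0.0,0,0,0,0,0,0,0.0,0,0,0,0,0,0])

```text
clock: 18.53
position: [0.6335, -0.3498, 0.048]
ee_rot: [0.001, 0.995, 0.096, 0.002]
contact_force: [0.2, -0.1, -2.2]
width: 0.0226
```

Run:
```python
from h import *
s=manip.get_state(); print(S(s['position']),s['contact_force']); p=s['position'];plan([p[0],p[1],.0456],11.1,1)
```

```text
[ -31.2 -301.6] [ 0.15684286 -0.10580475 -2.23982301]
now [ 0.6335 -0.3498  0.048 ] yaw 10.99 rv [ 0.0016 -0.003  -0.002 ] per row mm 2.4 deg 0.23
-0.0, -0.0, 0.0024, 0.0016, -0.003, -0.002
```

Request:
apply_moves(moves=[0.0,0,0,0.0015,0,0,0,0.0,0,0,0.0015,0,0,0,0.0,0,0,0,0,0,0,0.03,0,0,0,0,0,0,0.05,0,0,0,0,0,0,0.05,0,0,0,0,0,0,0.07,0,0,0,0,0,0,0.07,0,0,0,0,0,0])

```text
clock: 19.2
position: [0.6351, -0.3505, 0.0466]
ee_rot: [0.002, 0.995, 0.096, 0.003]
contact_force: [-0.2, 0.3, -0.9]
width: 0.0698
```

Run:
```python
from h import *
s=manip.get_state(); print(s['position'],s['contact_force'],s['width'])
grab('wrist','w16')
```

```text
[ 0.63512509 -0.35054313  0.0465902 ] [-0.16930669  0.29670462 -0.85588541] 0.06982760076615158
```

View pics/w16.png

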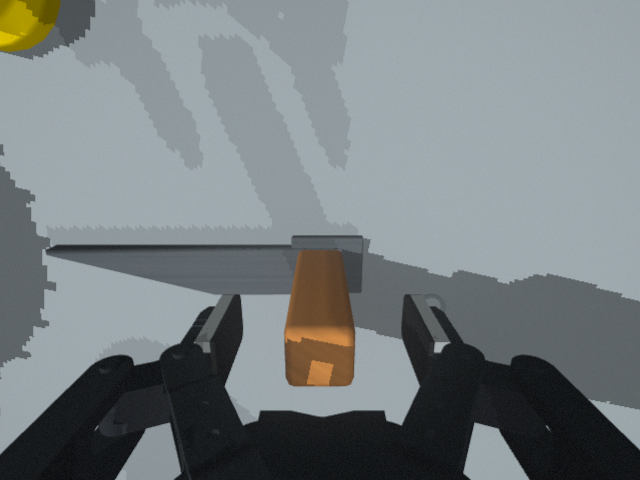

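Request:
apply_moves(moves=[0.085,0,0,-0.01,0,0,0,0.085,0,0,-0.02,0,0,0,0.085,0,0,-0.035,0,0,0,0.085,0,0,-0.035,0,0,0,0.085,0,0,-0.035,0,0,0,0.085,0,0,-0.035,0,0,0,0.085,0,0,-0.03,0,0,0,0.085,0,0,0,0,0,0])

```text
clock: 19.92
position: [0.6323, -0.349, 0.2571]
ee_rot: [0.0, 0.995, 0.096, 0.001]
contact_force: [1.8, 0.2, 0.7]
width: 0.085
```

Run:
```python
from h import *
plan(W(-120,-60,.28),11.5,8)
d=dict(np.load('side0.npz'))
for p,z in (((255,243),.255),((326,238),.255),((262,362),.095),((339,355),.095)): print(p,ray(d,*p,z).round(3))
P=cloud(d); q=P[260:345:3,262:322:3].reshape(-1,3); c=np.median(q,0); u,s,v=np.linalg.svd(q-q.mean(0),full_matrices=False); n=v[2]*np.sign(v[2][2]); print(c,n,np.degrees(np.arccos(n[2])),'downhill yaw',np.degrees(np.arctan2(n[1],n[0])), 'rms',s[2]/len(q)**.5)
```

```text
now [ 0.6323 -0.349   0.2571] yaw 10.99 rv [ 0.0004 -0.0025 -0.0089] per row mm 32.1 deg 0.07
-0.0112, -0.03, -0.0029, 0.0001, -0.0003, -0.0011
-0.0112, -0.03, -0.0029, 0.0001, -0.0003, -0.0011
-0.0112, -0.03, -0.0029, 0.0001, -0.0003, -0.0011
-0.0111, -0.03, -0.0029, 0.0001, -0.0003, -0.0011
-0.0111, -0.03, -0.0029, 0.0001, -0.0003, -0.0011
-0.0111, -0.03, -0.0029, 0.0001, -0.0003, -0.0011
-0.011, -0.0301, -0.0029, 0.0001, -0.0003, -0.0011
-0.011, -0.0301, -0.0029, 0.0001, -0.0003, -0.0011
(255, 243) [0.599 0.262 0.255]
(326, 238) [0.448 0.244 0.255]
(262, 362) [0.576 0.451 0.095]
(339, 355) [0.423 0.431 0.095]
[0.5192572  0.35946185 0.17309305] [0.99829322 0.04798337 0.03329029] 88.0922541877855 downhill yaw 2.751827364246264 rms 0.035247046058553284
```

Request:
apply_moves(moves=[0.085,-0.011,-0.032,0,0,0,0,0.085,-0.011,-0.032,0,0,0,0,0.085,-0.011,-0.032,0,0,0,0,0.085,-0.011,-0.032,0,0,0,0,0.085,-0.011,-0.032,0,0,0,0,0.085,-0.011,-0.032,0,0,0,0,0.085,-0.011,-0.03,0,0,0,0,0.085,0,0,0,0,0,0])

```text
clock: 20.58
position: [0.51, -0.1406, 0.26]
ee_rot: [0.004, 0.996, 0.093, 0.007]
contact_force: [0.5, -0.0, -0.5]
width: 0.0852
```

Run:
```python
from h import *
s=manip.get_state(); print(S(s['position']),s['position'])
grab('wrist','w17')
```

```text
[-110.6  -72. ] [ 0.50996719 -0.14063802  0.26001097]
```

View pics/w17.png

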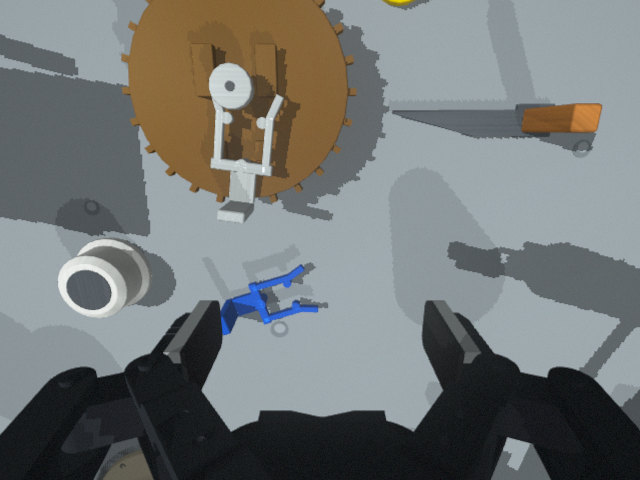

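The wedge stands upright on the bench at (560,118) and the freed steel clip lies towards -x with its ear at (236,213). I enlarge it.

Run:
```python
from h import *
im=cv2.imread('pics/w17.png'); cv2.imwrite('pics/w17c.png',cv2.resize(im[55:230,185:310],(425,595),interpolation=cv2.INTER_CUBIC))
```

```text
(no output)
```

View pics/w17c.png

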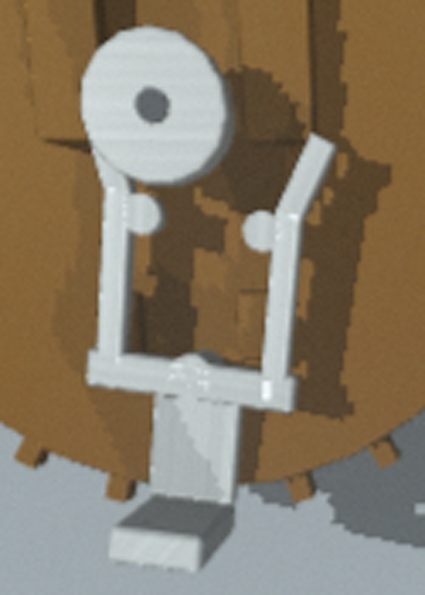

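Run:
```python
from h import *
d=dict(np.load('w17.npz')); k=3.4
g=lambda x,y,z:S(ray(d,185+x/k,55+y/k,z))
print('collar',g(152,103,.093),'bar L/R',g(90,368,.079),g(293,392,.079),'tail',g(153,490,.079),g(152,400,.079),g(232,500,.079),g(238,410,.079))
print('ear top face', [g(*p,.108) for p in ((112,535),(200,543),(195,568),(112,562))])
print('ear base',[g(*p,.079) for p in ((150,495),(234,505))])
A=ray(d,185+90/k,55+368/k,.079);B=ray(d,185+293/k,55+392/k,.079); v=A-B; print('clip yaw',np.degrees(np.arctan2(v[1],v[0]))-90)
P=cloud(d); 
for p in ((155,550),(195,450),(190,377)): print(P[int(55+p[1]/k)-1:int(55+p[1]/k)+2,int(185+p[0]/k)-1:int(185+p[0]/k)+2].reshape(-1,3).mean(0))
```

```text
collar [ 1.2 -0.4] bar L/R [-62.5  25.5] [-69.7 -28.5] tail [-95.8  11.7] [-71.2   9.7] [-99.   -9.9] [-74.3 -13.3]
ear top face [array([-101.8,   15.6]), array([-104.3,   -6.6]), array([-110.8,   -4.8]), array([-108.9,   16.3])]
ear base [array([-97.2,  12.6]), array([-100.4,  -10.4])]
clip yaw 3.8958685920043195
[ 0.49990059 -0.06368289  0.10839535]
[ 0.5191097  -0.06335775  0.06825462]
[ 0.54108751 -0.06146053  0.08043589]
```

Run:
```python
from h import *
plan([.499,-.064,.13],5.5,6)
```

```text
now [ 0.5119 -0.143   0.2603] yaw 10.69 rv [ 0.0113 -0.0148  0.0904] per row mm 25.5 deg 0.88
0.0, -0.0136, 0.0216, 0.0019, -0.0025, 0.0151
-0.0001, -0.0136, 0.0216, 0.0019, -0.0025, 0.0151
-0.0003, -0.0135, 0.0216, 0.0019, -0.0025, 0.0151
-0.0004, -0.0135, 0.0216, 0.0019, -0.0025, 0.0151
-0.0006, -0.0134, 0.0217, 0.0019, -0.0025, 0.0151
-0.0007, -0.0134, 0.0217, 0.0019, -0.0025, 0.0151
```

Request:
apply_moves(moves=[0.085,0,-0.0136,0.016,0.002,-0.0025,0.015,0.085,0,-0.0136,0.018,0.002,-0.0025,0.015,0.085,0,-0.0136,0.018,0.002,-0.0025,0.015,0.085,0,-0.0136,0.018,0.002,-0.0025,0.015,0.085,0,-0.0136,0.018,0.002,-0.0025,0.015,0.085,0,-0.0136,0.018,0.002,-0.0025,0.015,0.085,0,0,0.01,0,0,0,0.085,0,0,0,0,0,0])

```text
clock: 21.3
position: [0.5089, -0.0673, 0.1439]
ee_rot: [0.005, 0.999, 0.044, 0.007]
contact_force: [0.3, -0.7, 0.0]
width: 0.085
```

Run:
```python
from h import *
plan([.499,-.064,.076],5.5,5)
grab('wrist','w18')
```

```text
now [ 0.5089 -0.0673  0.1439] yaw 5.1 rv [ 0.0108 -0.0144 -0.007 ] per row mm 13.7 deg 0.22
-0.0021, -0.001, 0.0135, 0.0022, -0.0029, -0.0014
-0.0021, -0.001, 0.0135, 0.0022, -0.0029, -0.0014
-0.002, -0.0009, 0.0135, 0.0022, -0.0029, -0.0014
-0.002, -0.0009, 0.0136, 0.0022, -0.0029, -0.0014
-0.0019, -0.0009, 0.0136, 0.0022, -0.0029, -0.0014
```

View pics/w18.png

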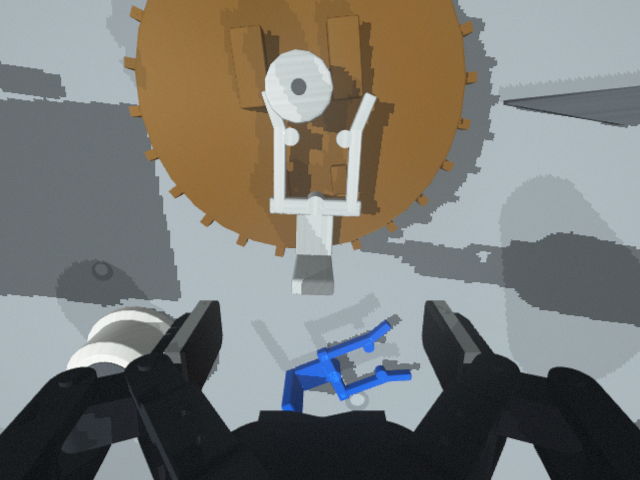

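Run:
```python
from h import *
d=dict(np.load('w18.npz'))
print('ear top', [ray(d,*p,.108).round(4) for p in ((294,281),(334,281),(332,293),(292,293))], 'housing',ray(d,115,345,.052))
```

```text
ear top [array([ 0.5026, -0.0536,  0.108 ]), array([ 0.5045, -0.0759,  0.108 ]), array([ 0.497 , -0.0755,  0.108 ]), array([ 0.4952, -0.0529,  0.108 ])] housing [0.41213436 0.08287105 0.052     ]
```

Request:
apply_moves(moves=[0.085,-0.004,-0.0015,0.01,0.005,-0.006,0,0.085,-0.003,-0.001,0.012,0.003,-0.005,0,0.085,-0.001,0,0.013,0,0,0,0.085,0,0,0.013,0,0,0,0.085,0,0,0.01,0,0,0,0.085,0,0,0.004,0,0,0,0.085,0,0,0,0,0,0,0.085,0,0,0,0,0,0])

```text
clock: 22.02
position: [0.5083, -0.0727, 0.0842]
ee_rot: [0.004, 0.999, 0.042, 0.008]
contact_force: [-0.9, -0.3, 0.7]
width: 0.0849
```

Run:
```python
from h import *
plan([.499,-.064,.076],5.5,2)
s=manip.get_state();print(s['contact_force'])
```

```text
now [ 0.5083 -0.0727  0.0842] yaw 4.81 rv [ 0.0083 -0.0161 -0.0121] per row mm 7.6 deg 0.62
-0.0043, -0.0047, 0.004, 0.0042, -0.008, -0.0061
-0.0043, -0.0048, 0.004, 0.0042, -0.008, -0.0061
[-0.92536134 -0.2892578   0.72280804]
```

Request:
apply_moves(moves=[0.085,-0.005,-0.005,0.003,0.006,-0.012,-0.008,0.085,-0.004,-0.004,0.003,0.004,-0.008,-0.006,0.085,-0.001,-0.001,0.001,0,0,0,0.085,0,0,0,0,0,0,0.085,0,0,0,0,0,0,0.085,0,0,0,0,0,0,0.085,0,0,0,0,0,0,0.085,0,0,0,0,0,0])

```text
clock: 22.68
position: [0.4985, -0.0634, 0.0793]
ee_rot: [-0.0, 0.999, 0.05, -0.0]
contact_force: [0.3, -0.2, 0.0]
width: 0.0851
```

Run:
```python
from h import *
plan([.4998,-.0645,.076],5.5,2)
s=manip.get_state();print(s['contact_force'])
```

```text
now [ 0.4985 -0.0634  0.0793] yaw 5.7 rv [-0.0006  0.0004  0.0035] per row mm 1.9 deg 0.1
0.0006, 0.0006, 0.0017, -0.0003, 0.0002, 0.0017
0.0006, 0.0006, 0.0017, -0.0003, 0.0002, 0.0017
[ 0.34857807 -0.24599589  0.0173901 ]
```

Aligned. I close on the ear.

Request:
apply_moves(moves=[0.085,0,0,0.002,0,0,0,0.0,0,0,0,0,0,0,0.0,0,0,0,0,0,0,0.0,0,0,0,0,0,0,0.0,0,0,0,0,0,0,0.0,0,0,0,0,0,0,0.0,0,0,0,0,0,0,0.0,0,0,0,0,0,0], newtons=60)

```text
clock: 23.35
position: [0.4988, -0.0635, 0.0774]
ee_rot: [-0.0, 0.999, 0.05, 0.0]
contact_force: [-0.3, 0.5, -1.4]
width: 0.0227
```

Run:
```python
from h import *
s=manip.get_state();print(s['contact_force'],s['width'],s['position'],S(s['position']))
grab('wrist','w19')
```

```text
[-0.26374872  0.48446089 -1.44067227] 0.022709741324717096 [ 0.49882045 -0.06351525  0.07742246] [-106.2    5.8]
```

View pics/w19.png

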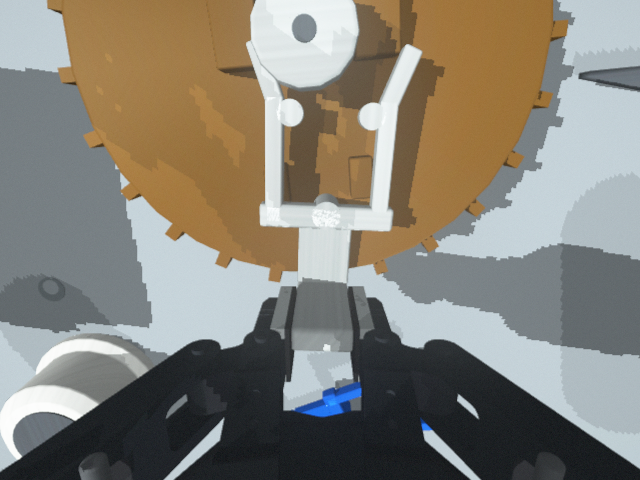

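Request:
apply_moves(moves=[0.0,-0.005,0.0005,0,0,0,0,0.0,-0.006,0.0006,0,0,0,0,0.0,-0.006,0.0006,0,0,0,0,0.0,-0.006,0.0006,0,0,0,0,0.0,-0.006,0.0006,0,0,0,0,0.0,-0.006,0.0006,0,0,0,0,0.0,0,0,0,0,0,0,0.0,0,0,0,0,0,0])

```text
clock: 24.07
position: [0.4602, -0.0712, 0.0773]
ee_rot: [-0.0, 0.999, 0.049, 0.0]
contact_force: [-0.3, 0.7, -0.5]
width: 0.023
```

Run:
```python
from h import *
s=manip.get_state();print(s['contact_force'],s['width'],s['position'],S(s['position']))
grab('wrist','w20')
plan([.46,-.07,.076],5.5,2)
```

```text
[-0.32946178  0.74637091 -0.50053758] 0.023001704459936826 [ 0.46019389 -0.07122451  0.07728308] [-145.5    5.9]
now [ 0.46   -0.0712  0.0772] yaw 5.68 rv [-0.0002 -0.0002  0.0032] per row mm 0.8 deg 0.09
0.0001, -0.0006, 0.0006, -0.0001, -0.0001, 0.0016
0.0001, -0.0006, 0.0006, -0.0001, -0.0001, 0.0016
```

View pics/w20.png

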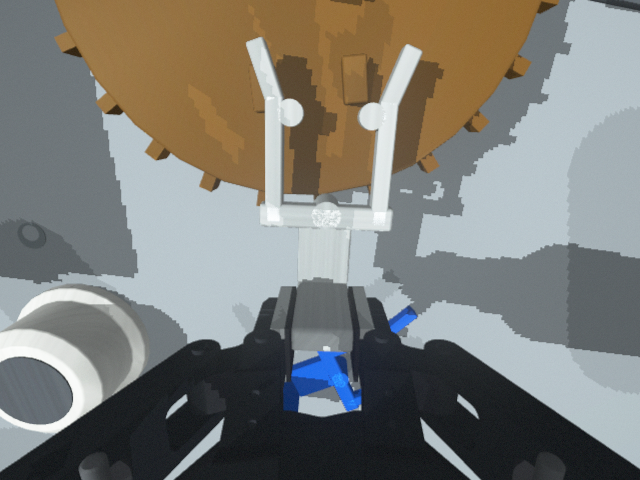

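Request:
apply_moves(moves=[0.0,0,0,-0.012,0,0,0,0.0,0,0,-0.025,0,0,0,0.0,0,0,-0.035,0,0,0,0.0,0,0,-0.04,0,0,0,0.0,0,0,-0.04,0,0,0,0.0,0,0,-0.04,0,0,-0.05,0.0,0,0,-0.04,0,0,-0.1,0.0,0,0,-0.03,0,0,-0.1])

```text
clock: 24.78
position: [0.4538, -0.0694, 0.3398]
ee_rot: [-0.007, 0.984, 0.178, -0.014]
contact_force: [1.5, -0.4, -1.5]
width: 0.0232
```

Run:
```python
from h import *
s=manip.get_state();print(s['contact_force'],s['width'],s['qpos'].round(2))
plan([.523,.285,.35],97.3,15)
d=grab('scene','s21'); grab('side','d21')
c=dict(np.load('side0.npz'))
```

```text
[ 1.48062922 -0.40391839 -1.51412313] 0.02318856809134757 [-0.3   0.07  1.5  -0.    1.6   0.91]
now [ 0.4538 -0.0694  0.3398] yaw 20.55 rv [-0.0319  0.0084 -1.3397] per row mm 24.1 deg 5.12
0.0126, -0.0205, -0.0006, -0.0021, 0.0006, -0.0893
0.0144, -0.0193, -0.0006, -0.0021, 0.0006, -0.0893
0.016, -0.018, -0.0007, -0.0021, 0.0006, -0.0893
0.0176, -0.0165, -0.0007, -0.0021, 0.0006, -0.0893
0.019, -0.0148, -0.0007, -0.0021, 0.0006, -0.0893
0.0202, -0.0131, -0.0007, -0.0021, 0.0006, -0.0893
0.0213, -0.0112, -0.0008, -0.0021, 0.0006, -0.0893
0.0222, -0.0093, -0.0008, -0.0021, 0.0006, -0.0893
0.023, -0.0072, -0.0008, -0.0021, 0.0006, -0.0893
0.0235, -0.0052, -0.0008, -0.0021, 0.0006, -0.0893
0.0239, -0.003, -0.0008, -0.0021, 0.0006, -0.0893
0.0241, -0.0009, -0.0008, -0.0021, 0.0006, -0.0893
0.024, 0.0013, -0.0007, -0.0021, 0.0006, -0.0893
0.0238, 0.0034, -0.0007, -0.0021, 0.0006, -0.0893
0.0234, 0.0055, -0.0007, -0.0021, 0.0006, -0.0893
```

View pics/d21.png

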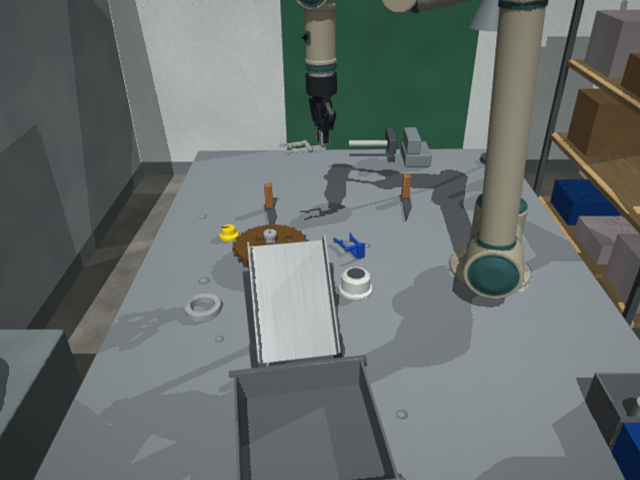

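Request:
apply_moves(moves=[0.0,0.0126,-0.0205,0,-0.003,0,-0.09,0.0,0.0145,-0.019,0,-0.003,0,-0.09,0.0,0.016,-0.018,0,-0.003,0,-0.09,0.0,0.0175,-0.0165,-0.001,-0.003,0,-0.09,0.0,0.019,-0.015,-0.001,-0.003,0,-0.09,0.0,0.02,-0.013,-0.001,-0.003,0,-0.09,0.0,0.0215,-0.011,-0.001,-0.003,0,-0.09,0.0,0.022,-0.009,-0.001,-0.003,0,-0.09])

```text
clock: 25.55
position: [0.4899, 0.121, 0.3355]
ee_rot: [0.002, 0.855, 0.519, -0.014]
contact_force: [0.4, -0.2, -1.7]
width: 0.023
```

Run:
```python
from h import *
plan([.523,.275,.355],97.3,7)
```

```text
now [0.4899 0.121  0.3355] yaw 62.5 rv [-0.0188  0.0213 -0.6075] per row mm 22.7 deg 4.98
0.0216, -0.006, -0.0033, -0.0027, 0.003, -0.0868
0.0221, -0.0041, -0.0032, -0.0027, 0.003, -0.0868
0.0224, -0.0022, -0.0032, -0.0027, 0.003, -0.0868
0.0225, -0.0002, -0.0031, -0.0027, 0.003, -0.0868
0.0224, 0.0017, -0.003, -0.0027, 0.003, -0.0868
0.0222, 0.0037, -0.003, -0.0027, 0.003, -0.0868
0.0218, 0.0056, -0.0029, -0.0027, 0.003, -0.0868
```

Request:
apply_moves(moves=[0.0,0.021,-0.006,-0.005,-0.003,0.003,-0.09,0.0,0.0215,-0.004,-0.005,-0.003,0.003,-0.09,0.0,0.022,-0.002,-0.004,-0.003,0.003,-0.09,0.0,0.022,0,-0.004,-0.003,0.003,-0.09,0.0,0.022,0.002,-0.003,-0.003,0.003,-0.09,0.0,0.022,0.004,-0.003,-0.003,0.003,-0.08,0.0,0.021,0.005,-0.003,-0.003,0.003,-0.08,0.0,0,0,0,0,0,0])

```text
clock: 26.22
position: [0.5157, 0.284, 0.3436]
ee_rot: [-0.008, 0.648, 0.762, -0.01]
contact_force: [-0.5, -0.4, -1.7]
width: 0.023
```

Run:
```python
from h import *
plan([.523,.275,.355],97.3,1)
s=manip.get_state(); print(s['qpos'].round(2))
d=grab('wrist','w22'); grab('side','d22')
```

```text
now [0.5157 0.284  0.3436] yaw 99.29 rv [-0.0254  0.0021  0.0346] per row mm 16.3 deg 2.46
-0.0101, 0.0055, -0.0115, -0.0254, 0.0021, 0.0346
[0.38 0.27 1.24 0.   1.66 0.22]
```

View pics/w22.png

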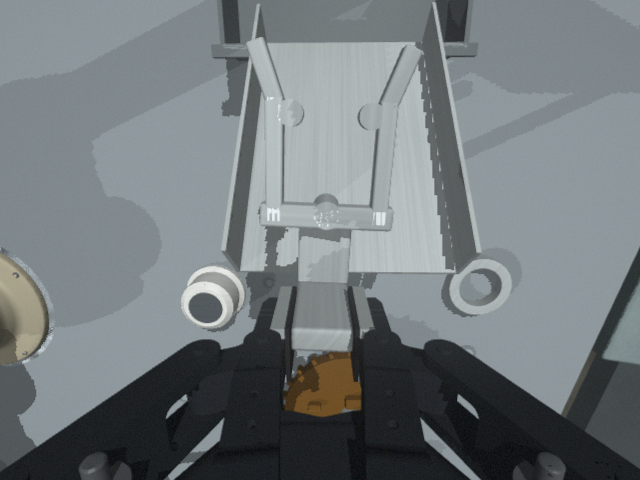

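View pics/d22.png

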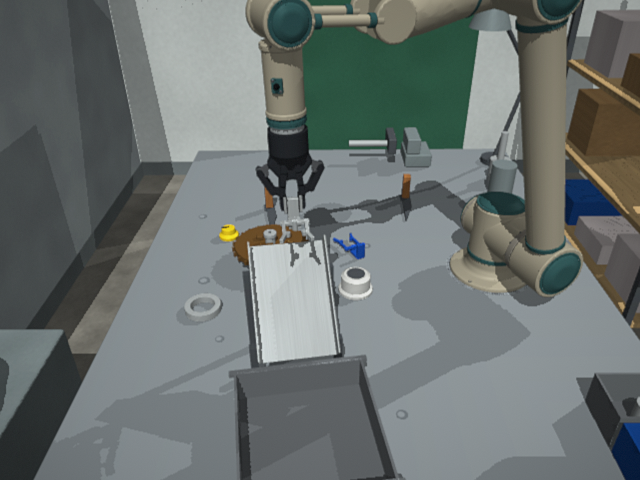

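Run:
```python
from h import *
d=dict(np.load('w22.npz'))
A,B=ray(d,242,268,.255),ray(d,455,271,.255); C,D=ray(d,272,43,.095),ray(d,415,43,.095)
print(A,B,C,D,'mid',(A+B+C+D)/4, np.linalg.norm(A-B),np.linalg.norm(C-D)); v=(C+D-A-B)/2; print('downhill yaw',np.degrees(np.arctan2(v[1],v[0])),np.hypot(*v[:2]))
```

```text
[0.45961886 0.25328574 0.255     ] [0.61009199 0.27710037 0.255     ] [0.43473388 0.42812062 0.095     ] [0.57560584 0.45030844 0.095     ] mid [0.52001264 0.35220379 0.175     ] 0.15234598618198705 0.14260857861067242
downhill yaw 99.6806533268052 0.1765352882146657
```

Request:
apply_moves(moves=[0.0,0,0,-0.005,-0.025,0,0.01,0.0,0,0,0,0,-0.1,0,0.0,0,0,0,0,-0.12,0,0.0,0,0,0,0,-0.12,0,0.0,0,0,0,0,-0.12,0,0.0,0,0,0,0,-0.12,0,0.0,0,0,0,0,-0.08,0,0.0,0,0,0,0,0,0])

```text
clock: 26.98
position: [0.5153, 0.2691, 0.3513]
ee_rot: [0.259, 0.624, 0.703, -0.222]
contact_force: [0.1, 0.8, -2.6]
width: 0.0229
```

```bash
cat >> h.py <<'E'
def shift(pos,N=1):
    st=manip.get_state(); r=RT(st['ee_rot']); print('pos',st['position'].round(4),'tool shift',(r.inv().apply(np.array(pos)-st['position'])/N).round(4)); print(r.as_matrix().round(3))
E
python3 - <<'E'
from h import *
shift([.520,.324,.26],6)
s=manip.get_state(); print(s['qpos'].round(2),s['contact_force'])
grab('side','d23')
im=cv2.imread('pics/d23.png'); cv2.imwrite('pics/d23c.png',cv2.resize(im[100:370,200:380],(400,600)))
E
```

```text
pos [0.5153 0.2691 0.3513] tool shift [0.0167 0.0017 0.0059]
[[-0.087  0.992  0.088]
 [ 0.762  0.123 -0.636]
 [-0.642  0.012 -0.767]]
[ 0.7   0.45  1.15 -0.61  1.9   0.49] [ 0.07840107  0.84252293 -2.6210799 ]
```

View pics/d23c.png

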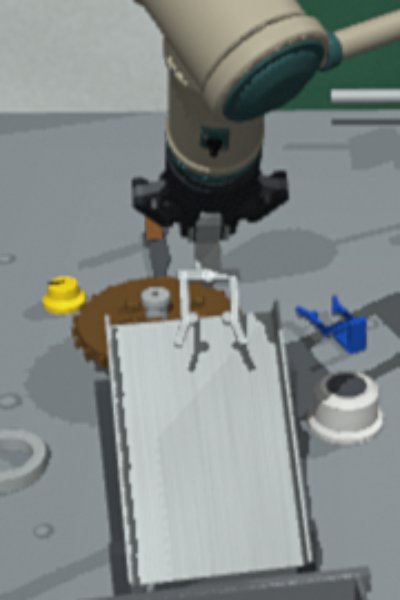

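Request:
apply_moves(moves=[0.0,0.012,0.001,0.004,0,0,0,0.0,0.016,0.0017,0.006,0,0,0,0.0,0.016,0.0017,0.006,0,0,0,0.0,0.016,0.0017,0.006,0,0,0,0.0,0.016,0.0017,0.006,0,0,0,0.0,0.014,0.0017,0.004,0,0,0,0.0,0,0,0,0,0,0,0.0,0,0,0,0,0,0])

```text
clock: 27.7
position: [0.5224, 0.3187, 0.2642]
ee_rot: [0.256, 0.63, 0.701, -0.216]
contact_force: [-0.1, -0.9, -0.8]
width: 0.0229
```

Run:
```python
from h import *
shift([.520,.324,.240],1)
s=manip.get_state(); print(s['contact_force'])
d=grab('wrist','w24')
```

```text
pos [0.5224 0.3187 0.2642] tool shift [ 0.0196 -0.0023  0.0153]
[[-0.075  0.993  0.086]
 [ 0.772  0.112 -0.625]
 [-0.631  0.019 -0.776]]
[-0.13101863 -0.85012728 -0.77809365]
```

View pics/w24.png

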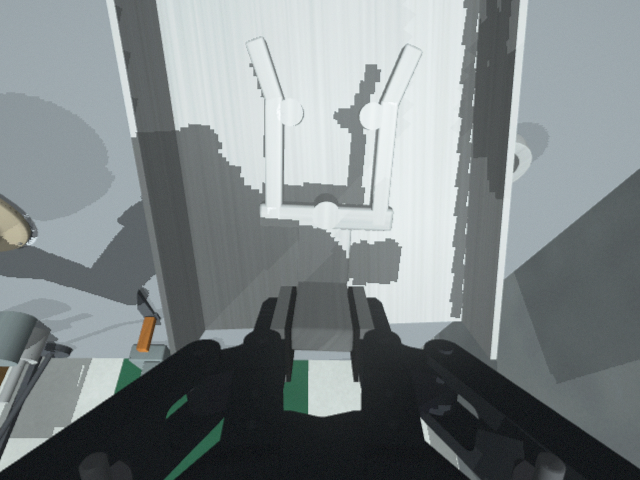

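Request:
apply_moves(moves=[0.0,0.01,0,0.003,0,0,0,0.0,0.01,0,0.003,0,0,0,0.0,0.005,0,0.002,0,0,0,0.0,0,0,0.002,0,0,0,0.0,0,0,0,0,0,0,0.0,0,0,0,0,0,0,0.0,0,0,0,0,0,0,0.0,0,0,0,0,0,0])

```text
clock: 28.42
position: [0.5217, 0.3331, 0.2403]
ee_rot: [0.256, 0.631, 0.7, -0.215]
contact_force: [-0.6, -0.2, -1.1]
width: 0.0231
```

Run:
```python
from h import *
shift([.520,.324,.240],1)
s=manip.get_state(); print(s['contact_force'],s['moment'])
d=grab('wrist','w25'); P=cloud(d)
s=manip.get_state(); r=RT(s['ee_rot'])
q=(r.inv().apply(P.reshape(-1,3)-s['position'])).reshape(480,640,3)*1000
for uv in ((200,60),(230,180),(320,120),(420,200),(420,300),(240,290),(325,205),(270,150)): print(uv,q[uv[1]-2:uv[1]+3,uv[0]-2:uv[0]+3].reshape(-1,3).mean(0).round(1))
```

```text
pos [0.5217 0.3331 0.2403] tool shift [-0.0068 -0.0027  0.0058]
[[-0.073  0.993  0.088]
 [ 0.774  0.112 -0.624]
 [-0.629  0.022 -0.777]]
[-0.64485634 -0.15254408 -1.09804002] [ 0.4159899   0.07511372 -0.01212042]
(200, 60) [106.4 -58.5  41.8]
(230, 180) [ 49.7 -48.   39. ]
(320, 120) [79.2 -1.3 39.4]
(420, 200) [39.7 50.6 36.6]
(420, 300) [-16.7  54.6  33.7]
(240, 290) [ -7.9 -44.6  28.6]
(325, 205) [45.4  0.9 -1.4]
(270, 150) [ 67.4 -20.8  -1.2]
```

View pics/w25.png

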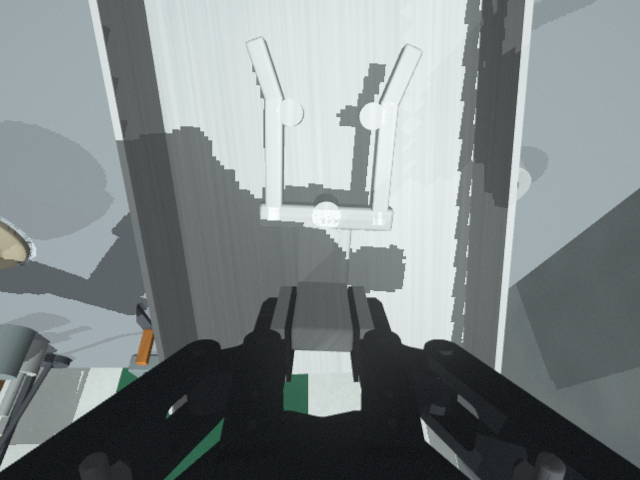

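Request:
apply_moves(moves=[0.0,0,0,0.004,0,0,0,0.0,0,0,0.004,0,0,0,0.0,0,0,0.003,0,0,0,0.0,0,0,0,0,0,0,0.0,0,0,0,0,0,0,0.0,0,0,0,0,0,0,0.0,0,0,0,0,0,0,0.0,0,0,0,0,0,0])

```text
clock: 29.13
position: [0.523, 0.3248, 0.2319]
ee_rot: [0.256, 0.631, 0.7, -0.214]
contact_force: [0.2, -1.1, -1.8]
width: 0.0232
```

Run:
```python
from h import *
s=manip.get_state(); print(s['contact_force'],s['moment'],s['position'])
```

```text
[ 0.17535317 -1.07230615 -1.84139967] [0.47446126 0.09493205 0.0018338 ] [0.52304601 0.32475914 0.2318516 ]
```

Not yet touching and only a few mm above the sheet. I release.

Request:
apply_moves(moves=[0.04,0,0,0,0,0,0,0.055,0,0,0,0,0,0,0.055,0,0,0,0,0,0,0.055,0,0,0,0,0,0,0.055,0,0,0,0,0,0,0.055,0,0,-0.01,0,0,0,0.055,0,0,-0.02,0,0,0,0.055,0,0,-0.02,0,0,0])

```text
clock: 29.8
position: [0.5179, 0.3543, 0.2719]
ee_rot: [0.257, 0.631, 0.699, -0.217]
contact_force: [0.2, -0.0, -0.1]
width: 0.0551
```

Run:
```python
from h import *
s=manip.get_state(); print(s['contact_force'],s['position'])
grab('side','d26');grab('wrist','w26')
```

```text
[ 0.22015838 -0.00597416 -0.07623464] [0.51789357 0.35434729 0.27189785]
```

View pics/d26.png

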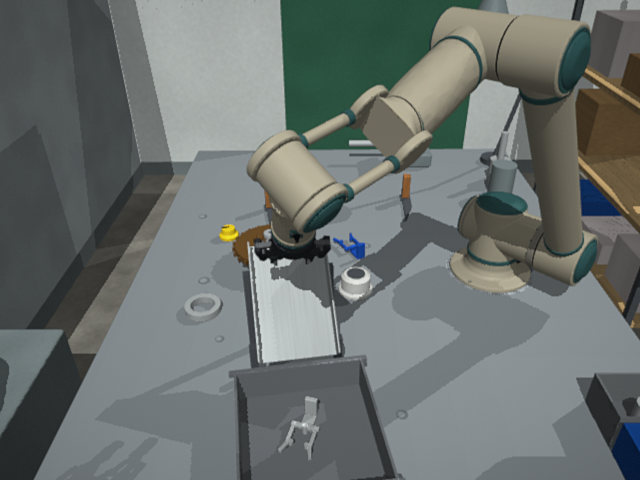

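View pics/w26.png

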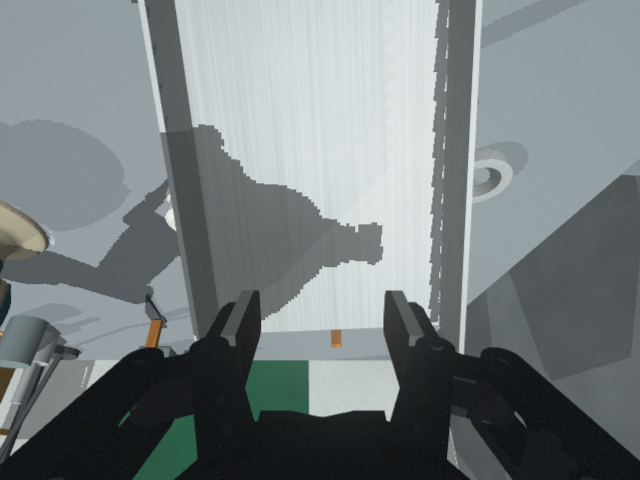

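The clip is in the tote, at side (303,425). I back the arm off and check the bystanders and the wedge.

Request:
apply_moves(moves=[0.055,0,0,-0.03,0,0,0,0.055,0,0,-0.03,0,0,0,0.055,0,0,-0.03,0,0,0,0.055,0,0,-0.03,0,0,0,0.055,0,0,0,0,0,0,0.055,0,0,0,0,0,0,0.055,0,0,0,0,0,0,0.055,0,0,0,0,0,0])

```text
clock: 30.57
position: [0.5058, 0.4302, 0.3639]
ee_rot: [0.257, 0.63, 0.699, -0.221]
contact_force: [0.0, -0.0, 0.7]
width: 0.0549
```

Run:
```python
from h import *
s=manip.get_state(); print(s['contact_force'],s['position'],s['clock'])
a=grab('side','d27');b=grab('scene','s27')
for n,x in (('side',a),('scene',b)):
    o=np.load(n+'0.npz')['image']
    for im in (o,x['image']):
        h=cv2.cvtColor(im,cv2.COLOR_RGB2HSV); m=((h[...,0]>24)&(h[...,0]<34)&(h[...,1]>150)); v,u=np.nonzero(m); print(n,'knob',u.mean(),v.mean())
```

```text
[ 0.04421011 -0.02035852  0.68676725] [0.50584115 0.43018645 0.3638732 ] 30.5667
side knob 228.44635193133047 233.03862660944205
side knob 228.48275862068965 232.9956896551724
scene knob nan nan
scene knob 363.0 367.0<stdin>:7: RuntimeWarning: Mean of empty slice.
  ret = ret.dtype.type(ret / rcount)
```

View pics/s27.png

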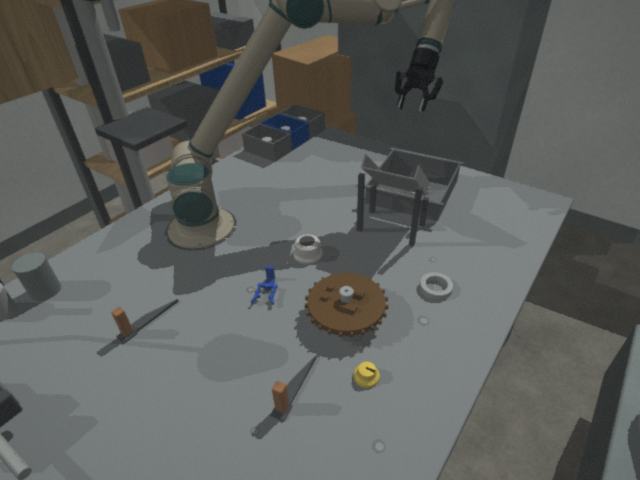

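View pics/d27.png

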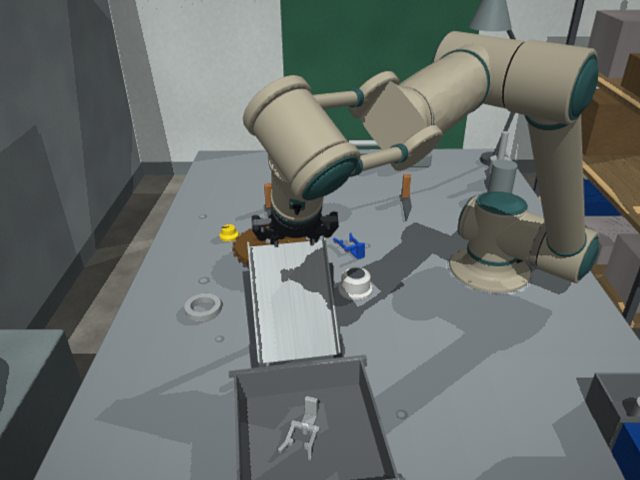

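The clip rests in the tote, the wedge stands upright at scene (280,398), and the race, housing and knob look unmoved. I hand the job in.

```bash
python3 -c "
from rig import workorder; print(workorder.sign_off())"
```

```text
the job is handed in; nothing more can be done
None
```

The job is done and handed in. The clip came off the spindle with the wedge alone and now lies in the tote. The arm was at 30.6 s of the 72 s allowed.

- **Wedge:** I took the one farther from the base. I slid its blade along the rotor under the jaws until the clip sprang about 36 mm out. Then I drew the blade back out and stood the wedge upright on the bench, clear of the fixture.
- **Clip:** I gripped it by the ear and drew it level to about 75 mm out before lifting. I let it go just above the chute, tilted with the slope, and it slid down into the tote.
- **Push force:** The highest reading between moves was about 16 N, inside the expected 10 to 20 N. The force within each move was not recorded. The wedge pitched up to about 3° while being pushed, and I levelled it along the way.
- **Last checks:** In the side picture the clip rests in the tote at (303,425). In the scene picture the wedge stands at (280,398).
- **Bystanders:** The knob's side-view position matches the start to within a tenth of a pixel. My colour check of the knob in the scene view failed because the mask was empty in the first picture. I compared the race and housing by eye only, and they look unmoved.
- **Contact at hand-in:** The gripper was clear of everything, with under 1 N on the wrist.

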